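# Put the pincers and the marking gauge back into the sloping tool case

## Task

Put the steel pincers and the wooden marking gauge back into their own cutouts in the grey insert of the sloping tool case, and press each one fully home along its whole length against the grip of the sprung pads, with firm hand pressure but without forcing it. Leave the tape measure and the thread spool where they are.

Things in the scene. Friction and masses are not known exactly. Their poses are not given: they have to be found in the camera images.
- case_stand: wooden stand of the tool case, fixed; origin on the bench under the middle of the insert's face; x points horizontally to the case's high edge, away from the robot. The case covers 200 mm along x, 248 mm along y; upper edge 125 mm above the bench. A tool is pushed home in its cutout against sprung pads: about 4 to 9 N over each end, and pressing at one end only sinks that end only.
- insert: rigid grey insert, 190 x 232 mm, in a wooden rim 8 mm wide level with its face, which slopes 23 degrees. Origin: centre of the face, 85 mm above the bench; x up the slope (away from the robot), y left, z square out of the face. Two flat black-floored cutouts along x, 16 mm deep, mouth chamfered 2.5 mm, in the outline of the tools with 1.25 mm to spare at each side, 1.5 mm at each end.
- pincer_pocket (a point): floor centre of the pincers' cutout (left; y +58, z -16 mm in the insert's frame), axes as the insert. Widths from its low end: 26 mm for 90 mm, 40 for 35, 22 for 35. Pairs of rubber ramp pads, 18 mm long, at x -55 and +63 mm stand out of its side walls, up to 2.8 mm at 13 mm depth; they rub on the tool from about 7 mm depth on, so it will not drop in. Home, it stands 6 mm proud.
- gauge_pocket (a point): floor centre of the gauge's cutout (right; y -58, z -16 mm in the insert's frame), axes as the insert. Widths from its low end: 22 mm for 100 mm, 62 for 30, 22 for 30. Pairs of rubber ramp pads, 18 mm long, at x -55 and +66 mm stand out of its side walls, up to 2.8 mm at 13 mm depth; they rub on the tool from about 7 mm depth on, so it will not drop in. Home, it stands 6 mm proud.
- pincers_center (a point): centre, half-way up, of the loose dark steel pincers: 160 x 40 x 22 mm, 0.2 to 0.4 kg, flat top and sides, lying flat; x from handles to nose, z up. Handles x -80 to +10 mm, 26 mm wide together; joint with round rivet x 10 to 45, 40 wide; nose x 45 to 80, 22 wide. In the cutout x points up the slope; home, this point is 11 mm above the cutout's floor.
- gauge_center (a point): centre, half-way up, of the loose wooden marking gauge: 160 x 62 x 22 mm, 0.13 to 0.25 kg, lying flat; pale stem x -80 to +80 mm, 22 mm wide and thick, through a dark cross piece (fence) x 20 to 50 mm, 62 mm wide, 22 thick; x points to the stem's end near the fence, z up. In the cutout x points up the slope; home, this point is 11 mm above the cutout's floor.
- tape_measure: yellow pocket tape measure, 32x83x68 mm, standing on the bench to the right behind; origin at the centre of its underside. Leave it alone.
- spool: spool of brown thread with dark flanges, 32x51x50 mm, standing on the bench to the left behind; origin at the centre of its underside. Leave it alone.
Things that resemble listed ones, but are neither listed nor needed, are in the scene too. Of the things that look like the part that bears pincers_center, the larger one is meant.

How it is judged:
By the outcome, as a careful person would: the job done as asked, in the order asked, and still so for the second after the job is handed in, with the robot touching nothing.
It also fails if it takes over 72 s, if anything falls off the work surface, if the arm or the gripper's body presses on something with over 40 N, if the wrist force passes 120 N, or if a joint passes its speed limit or range.

## Robot

A 6-joint arm with a two-finger parallel gripper is mounted at the origin on a cart in front of the work surface, level with it; the furniture and walls round the work are solid. World frame = base frame: x ahead of the robot, y to its left, z up, the work surface at z = 0. Lengths are in m, angles in degrees, forces in N, time in s.
With the tool pointing down it reaches from about 0.35 to 0.875 m from the base axis. Payload 4.2 kg.
Tool frame: the origin (TCP) lies midway between the tips of the shut fingers; the grasp point (between the pads) lies 19 mm behind it; z points along the fingers, y is the line along which they close (so a half turn about z gives the same grasp; the last joint's range is limited). The gripper opens to 87 mm and grips with 3 to 60 N. Pads are 19 mm wide; open, the fingers measure 117 mm over their backs; the gripper's body (75 mm by 190 mm) begins 51 mm behind the grasp point.
Start: joints at [90.333, 22.042, 0.453, 0, -68.411, -14.817], TCP at [0.156, 0.605, 0.223] pointing down, gripper open.
Joint ranges: [-179.83, 179.83], [-69.29, 118.12], [-61.27, 80.66], [-181.25, 117.63], [-171.15, -9.14], [-177.46, 177.46]. Speed limits (degrees/s): [159.86, 159.86, 180, 180, 180, 180].

## Interface

Orientations are given as a 3x3 rotation matrix whose columns are the frame's x, y, z axes.
In Python, from station import sense, capture, finish_job, silhouettes, landmark_of gives the robot as it stands.
- The arm moves only by the tool step_arm, never from a script. Its arguments are lists of equal length, an entry for each row: "linear": the shift along the tool's x, y, z in mm, a list of three; "delta_rot": the turn, a rotation vector about the tool's x, y, z in rad, a list of three; "grip": the finger opening in mm, from 0 to 87. A call has 1 to 10 rows; each row shifts and turns the commanded pose from where the row before left it, along the tool's axes as they then stand; what a row does not reach is not made up. A row lasts 1/8 s, in which the tool goes at most 62.5 mm and 10.7 degrees, less where a joint would pass 70% of its speed; a pose out of reach is approached as far as the arm can. A call with a gripper value outside its range is refused whole. The fingers move at their own pace and stop on an object; the grip force is fixed at half the most. Time passes only in rows, so rows that do not move let the fingers close. It gives the time, the measured TCP pose, the force, the opening and the grip force at its end, in the units of the state.
- sense(): the state, without advancing time (a new reading comes with each control period).
- capture(name): name is "side" or "top" or "wrist"; returns a dict with "img" (480x640x3 uint8, red, green, blue), "fx", "fy", "cx", "cy" (pixels), "world_to_cam" (4x4, takes a point from world to camera coordinates); the wrist camera has in their place "mount" (4x4, takes a point from camera to tool coordinates, whose origin is the TCP and whose axes are the flange's). Camera axes: x right, y up, looking along -z (the intrinsics and any distortion apply to the point x, -y, -z); pixel columns grow to the right and rows downward; lengths in m; the calibration is good to about 2 mm. A picture is of the moment at which its call begins: read the wrist's pose just before it. There is no depth.
- finish_job(): hands the job in; it is judged then, once.
Trained networks look in the newest picture that a camera, given by its name, has taken for a name from the list of things; names that differ only in an ending like _2 or _b are one class to them, and where a whole thing is asked for, a point or a joint stands for the part that bears it (a point fixed in the world has none). Each returns a list of dicts, best first, with "score" (0 to 1); they miss things now and then, are a little off and sometimes report something else, mostly with a low value. They report only what shows in the picture. A call takes as long as a camera call. They do not tell look-alikes from the thing itself.
- silhouettes(camera, label): "mask" (480x640 bool, what is visible of it) and "point" ([column, row] in pixels, amid what is visible of it).
- landmark_of(camera, label): "point" ([column, row] in pixels: a listed point, or the origin of a listed thing).
The state is a dict: "time_s": time; "joints": joint angles; "joint_velocities": joint speeds; "effort": joint torques, N m; "tcp_pos": TCP position; "ee_rot": TCP orientation; "wrist_force": force on the tool from outside, world axes, zero at the start; "moment": the same for the moment, N m; "gripper_width": opening from 0.0 (shut) to 1.0 (fully open); "gripper_force": force on a finger pad.
Only numpy, scipy, OpenCV 4.12 (cv2) and the standard library are available. Lean on these libraries where they do the work, as an engineer would, in place of code of your own. Each camera call takes 0.05 s, during which the arm holds its last target. There are 200 camera calls.

## Working session

There is one attempt and no reset: what is moved stays moved. The work goes in short steps, Python scripts to look and compute and a tool call to move; the robot and the scene stay as the last step left them, time stands still between calls to the robot, and variables do not carry over. Pictures are saved under pics/ and viewed, at most 10 in all, crops included, and the job is handed in when it is done.

Besides the shell and the picture viewer there is one more tool, called after "Call:" by a JSON object that holds its "op" and its "data", one argument or row to a line. step_arm: Moves the arm, as the interface text tells. Its arguments: {"type":"object","properties":{"linear":{"type":"array"},"delta_rot":{"type":"array"},"grip":{"type":"array"}},"required":["linear","delta_rot","grip"]}

```bash
ls; mkdir -p pics; cat > h.py <<'E'
import numpy as np, cv2
from station import sense, capture, finish_job, silhouettes, landmark_of
def cam(name):
    s=sense(); c=capture(name)
    if 'mount' in c:
        T=np.eye(4);T[:3,:3]=np.array(s['ee_rot']);T[:3,3]=s['tcp_pos']
        c['cw']=T@np.array(c['mount'])
    else: c['cw']=np.linalg.inv(np.array(c['world_to_cam']))
    return c
def onplane(c,px,z=None,p0=None,n=None):
    d=np.array([(px[0]-c['cx'])/c['fx'],-(px[1]-c['cy'])/c['fy'],-1.])
    d=c['cw'][:3,:3]@d; o=c['cw'][:3,3]
    if n is None: n=np.array([0,0,1.]);p0=np.array([0,0,z])
    return o+d*(np.dot(n,np.array(p0)-o)/np.dot(n,d))
def proj(c,P):
    q=np.linalg.inv(c['cw'])@np.append(P,1)
    return np.array([c['cx']+c['fx']*q[0]/-q[2],c['cy']-c['fy']*q[1]/-q[2]])
def save(c,name): cv2.imwrite('pics/'+name,cv2.cvtColor(c['img'],cv2.COLOR_RGB2BGR))
E
python3 - <<'E'
from h import *
s=sense();print(s)
for n in('top','side'):
    c=cam(n);save(c,n+'0.png');print(n,{k:v for k,v in c.items() if k not in('img','cw')},c['cw'].round(3))
    for l in('pincers_center','gauge_center','case_stand','insert','pincer_pocket','gauge_pocket','tape_measure','spool'):
        for r in landmark_of(n,l):
            if r['score']>.2: print(l,r['score'],r['point'],onplane(c,r['point'],.011 if 'center' in l else 0.085 if l=='insert' else 0.07 if 'pocket' in l else 0).round(4))
E
```

```text
pics
{'time_s': 0.0, 'joints': array([ 9.03326896e+01,  2.20894682e+01,  3.78081543e-01, -3.05761565e-02,
       -6.84097519e+01, -1.48183698e+01]), 'joint_velocities': array([-0.05021421, -0.03620948,  0.11499888,  0.01531528,  0.0117774 ,
       -0.05393594]), 'effort': array([-2.94419642e-04, -3.90667677e+01,  1.87403870e+01,  4.22014430e+00,
        1.09427754e-02, -1.95972279e-04]), 'tcp_pos': array([0.15614024, 0.60454734, 0.22145751]), 'ee_rot': array([[ 9.68160933e-01, -2.50328131e-01, -4.83928351e-04],
       [-2.50328591e-01, -9.68158621e-01, -2.11706216e-03],
       [ 6.14408091e-05,  2.17079798e-03, -9.99997642e-01]]), 'wrist_force': array([ 0.74045907,  0.88003746, -0.14062287]), 'moment': array([-0.06962307,  0.01653973,  0.00295959]), 'gripper_force': 0.0, 'gripper_width': 0.998949155757277}
top {'fx': 463.1978720405825, 'fy': 463.1978720405825, 'cx': 318.1581086305643, 'cy': 244.59601018097538, 'world_to_cam': array([[ 5.16915876e-02, -9.98662851e-01, -6.99162389e-04,
        -1.06761043e-02],
       [ 9.77521152e-01,  5.04539581e-02,  2.04711494e-01,
        -5.82114
[... 1176 characters left out ...]
562514],
       [ 0.        ,  0.        ,  0.        ,  1.        ]])} [[-0.977  0.112 -0.179  0.37 ]
 [-0.211 -0.573  0.792  0.884]
 [-0.014  0.812  0.583  0.706]
 [ 0.     0.     0.     1.   ]]
pincers_center 0.74 [373.5, 219.5] [ 0.459  -0.1842  0.011 ]
gauge_center 0.82 [323.6, 365.0] [0.4918 0.3318 0.011 ]
case_stand 0.77 [291.6, 262.9] [0.6351 0.0319 0.    ]
insert 0.86 [293.3, 235.2] [0.6264 0.0325 0.085 ]
pincer_pocket 0.85 [285.0, 257.9] [0.6281 0.1018 0.07  ]
pincer_pocket 0.7 [372.0, 192.5] [ 0.4716 -0.2286  0.07  ]
gauge_pocket 0.84 [289.9, 228.8] [ 0.6478 -0.013   0.07  ]
tape_measure 0.51 [307.4, 202.5] [ 0.6638 -0.2562  0.    ]
spool 0.94 [254.8, 328.4] [0.6536 0.2587 0.    ]
```

View pics/top0.png

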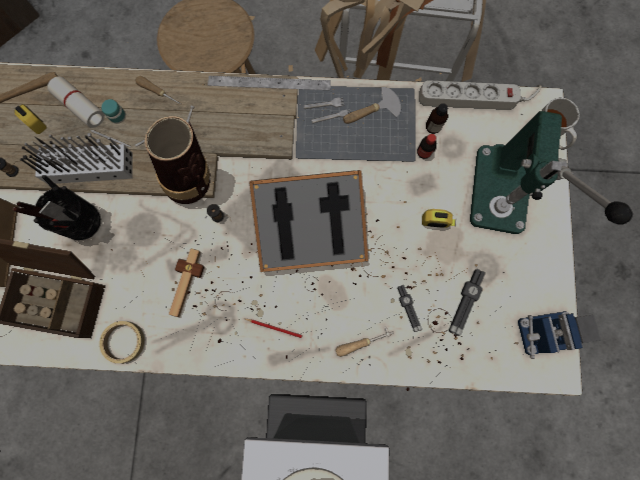

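```bash
python3 - <<'E'
from h import *
# enlarged crop for pincer candidates + mask sizes
c=cam('top')
im=cv2.cvtColor(c['img'],cv2.COLOR_RGB2BGR)[250:360,360:520]
cv2.imwrite('pics/crop.png',cv2.resize(im,None,fx=5,fy=5,interpolation=cv2.INTER_CUBIC))
for l in('pincers_center','gauge_center','insert'):
    for r in silhouettes('top',l):
        m=r['mask'].astype(np.uint8);k=cv2.findContours(m,0,2)[0];k=max(k,key=cv2.contourArea)[:,0]
        z=.1 if l=='insert' else .022
        W=np.array([onplane(c,p,.022)[:2] for p in k],np.float32)
        print(l,r['score'],r['point'],m.sum(),cv2.minAreaRect(W))
        if l=='insert':
            b=np.radians(23);n=np.array([-np.sin(b),0,np.cos(b)]);
            W=np.array([onplane(c,p,p0=[.63,.033,.085],n=n) for p in k]);
            print(cv2.minAreaRect(W[:,:2].astype(np.float32)))
E
```

```text
pincers_center 0.76 [410.8, 306.6] 465 ((0.454534113407135, -0.19673360884189606), (0.10819083452224731, 0.029299940913915634), 26.337602615356445)
pincers_center 0.61 [467.0, 299.7] 979 ((0.4758027195930481, -0.3269548714160919), (0.0437723807990551, 0.16113120317459106), 66.37083435058594)
gauge_center 0.86 [183.9, 273.4] 1086 ((0.48868948221206665, 0.3281491994857788), (0.06825336068868637, 0.1579490303993225), 67.17943572998047)
```

View pics/crop.png

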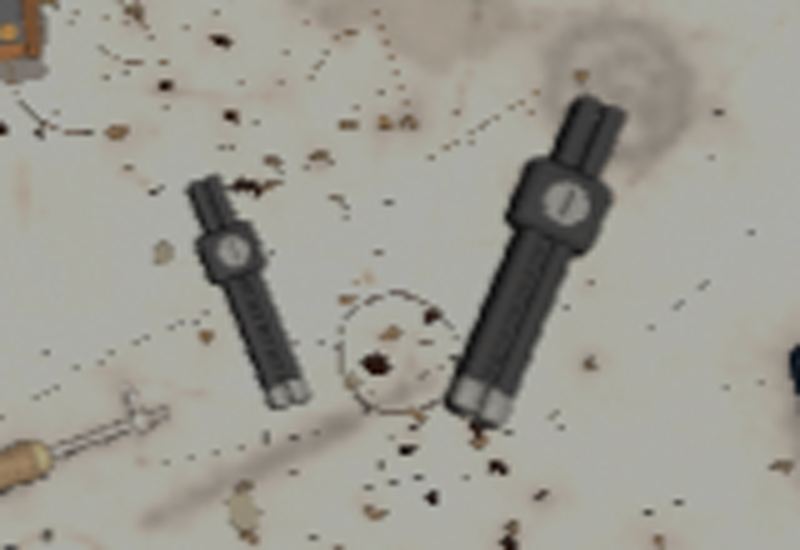

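```bash
cat >> h.py <<'E'
from scipy.spatial.transform import Rotation as Ro
def rows(P,R,P0=None,R0=None,maxl=60,maxr=10,grip=87):
    "equal rows in tool axes from current pose to P,R: prints linear(mm), rotvec(rad)"
    s=sense();P0=np.array(s['tcp_pos'] if P0 is None else P0);R0=np.array(s['ee_rot'] if R0 is None else R0)
    d=np.array(P)-P0;rv=Ro.from_matrix(R0.T@R).as_rotvec()
    n=int(max(np.ceil(np.linalg.norm(d)*1e3/maxl),np.ceil(np.degrees(np.linalg.norm(rv))/maxr),1))
    print('n',n,'rv/row',(rv/n).round(4).tolist())
    L=[((R0@Ro.from_rotvec(rv*k/n).as_matrix()).T@d*1e3/n).round(1).tolist() for k in range(n)]
    print('linear',L)
def down(yaw):
    a=np.radians(yaw);return np.array([[np.cos(a),np.sin(a),0],[np.sin(a),-np.cos(a),0],[0,0,-1]])
E
python3 - <<'E'
from h import *
c=cam('wrist');print(c['mount'],c['fx'],c['cw'])
s=sense();R0=s['ee_rot']
P1=[.52,.06,.30];rows(P1,down(-2)); rows([.45,-.30,.2],down(-23),P1,down(-2))
# case outer corners in top image
c=cam('top');b=np.radians(23)
for px in([250,180],[363,171],[368,263],[261,271]):
    print(onplane(c,px,p0=[.63,.033,.085],n=np.array([-np.sin(b),0,np.cos(b)])))
E
```

```text
[[ 3.34750310e-04  9.52491247e-01  3.04565776e-01  8.35677582e-02]
 [ 9.99999886e-01 -2.15558862e-04 -4.24973365e-04  1.24197642e-03]
 [-3.39131558e-04  3.04565884e-01 -9.52491211e-01 -1.62227604e-01]
 [ 0.00000000e+00  0.00000000e+00  0.00000000e+00  1.00000000e+00]] 418.92073276670607 [[-2.49727097e-01  9.22289428e-01  2.94989132e-01  2.36882046e-01]
 [-9.68316215e-01 -2.37948086e-01 -7.57919206e-02  5.83010116e-01]
 [ 2.90012372e-04 -3.04570056e-01  9.52489893e-01  3.84808016e-01]
 [ 0.00000000e+00  0.00000000e+00  0.00000000e+00  1.00000000e+00]]
n 11 rv/row [0.0, 0.0, -0.0198]
linear [[44.4, 39.7, -7.0], [43.6, 40.6, -7.0], [42.8, 41.4, -7.0], [42.0, 42.3, -7.0], [41.1, 43.1, -7.0], [40.3, 43.9, -7.0], [39.4, 44.7, -7.0], [38.5, 45.5, -7.0], [37.6, 46.2, -7.0], [36.7, 47.0, -7.0], [35.7, 47.7, -7.0]]
n 7 rv/row [0.0, 0.0, 0.0524]
linear [[-8.2, 51.7, 14.3], [-5.5, 52.1, 14.3], [-2.7, 52.3, 14.3], [-0.0, 52.4, 14.3], [2.7, 52.3, 14.3], [5.5, 52.1, 14.3], [8.2, 51.7, 14.3]]
[0.70708224 0.17590725 0.11771947]
[ 0.73603178 -0.07056202  0.13000782]
[ 0.5473279  -0.09544873  0.04990778]
[0.51834374 0.14685489 0.03760473]
```

The left pair (411,308) is about 108 mm long and the right pair (467,300) about 161 mm. The right one is larger and matches the 160 mm given, so it is the pincers meant. The gauge is at (184,275). Next I'll go above the case and take one close look on the way.

Call:
{"op": "step_arm", "data": {
  "linear": [
    [46,38,-7],
    [46,38,-7],
    [46,38,-7],
    [46,38,-7],
    [46,38,-7],
    [46,38,-7],
    [46,38,-7],
    [46,38,-7],
    [46,38,-7],
    [46,38,-7]
  ],
  "delta_rot": [
    [0,0,0],
    [0,0,0],
    [0,0,0],
    [0,0,0],
    [0,0,0],
    [0,0,0],
    [0,0,0],
    [0,0,0],
    [0,0,0],
    [0,0,0]
  ],
  "grip": [87,87,87,87,87,87,87,87,87,87]
}}

```text
time_s: 2.45
tcp_pos: [0.5076, 0.1204, 0.2932]
ee_rot: [[0.968, -0.25, 0.001], [-0.25, -0.968, 0.0], [0.001, -0.001, -1.0]]
wrist_force: [0.1, 0.7, -0.1]
gripper_width: 0.997
gripper_force: 0.0
```

```bash
python3 - <<'E'
from h import *
s=sense();print(s['tcp_pos'],s['joints'],s['time_s']);rows([.615,.04,.30],down(7))
E
```

```text
[0.50755054 0.12043555 0.29316783] [ 3.11902094e+01  9.31200736e+00 -6.99551749e+00  4.63306891e-03
 -7.36333959e+01  4.43388812e+01] 2.45
n 3 rv/row [-0.0002, -0.0003, -0.1249]
linear [[41.4, 17.0, -2.3], [38.9, 22.0, -2.3], [35.9, 26.7, -2.3]]
```

Call:
{"op": "step_arm", "data": {
  "linear": [
    [41.4,17,-2.3],
    [38.9,22,-2.3],
    [35.9,26.7,-2.3],
    [0,0,0],
    [0,0,0]
  ],
  "delta_rot": [
    [0,0,-0.125],
    [0,0,-0.125],
    [0,0,-0.125],
    [0,0,0],
    [0,0,0]
  ],
  "grip": [87,87,87,87,87]
}}

```text
time_s: 3.08
tcp_pos: [0.6137, 0.0418, 0.2991]
ee_rot: [[0.993, 0.121, -0.001], [0.121, -0.993, -0.0], [-0.001, -0.0, -1.0]]
wrist_force: [0.4, -0.3, -0.0]
gripper_width: 1.001
gripper_force: 0.0
```

```bash
python3 - <<'E'
from h import *
c=cam('wrist');save(c,'w1.png');np.savez('w1.npz',img=c['img'],cw=c['cw'],k=[c['fx'],c['fy'],c['cx'],c['cy']])
print(sense()['tcp_pos'],sense()['joints'].round(0))
for l in('insert','pincer_pocket','gauge_pocket'):
    for r in landmark_of('wrist',l): print(l,r['score'],r['point'],onplane(c,r['point'],.085 if l=='insert' else .07).round(4))
E
```

```text
[0.613452   0.04215411 0.29949532] [ 19.  19.   7.  -0. -78.  78.]
insert 0.8 [318.2, 183.1] [0.6267 0.0398 0.085 ]
insert 0.64 [259.3, 180.2] [0.6229 0.0931 0.085 ]
pincer_pocket 0.67 [260.4, 177.7] [0.6224 0.0939 0.07  ]
gauge_pocket 0.85 [379.2, 172.8] [ 0.6405 -0.0161  0.07  ]
```

View pics/w1.png

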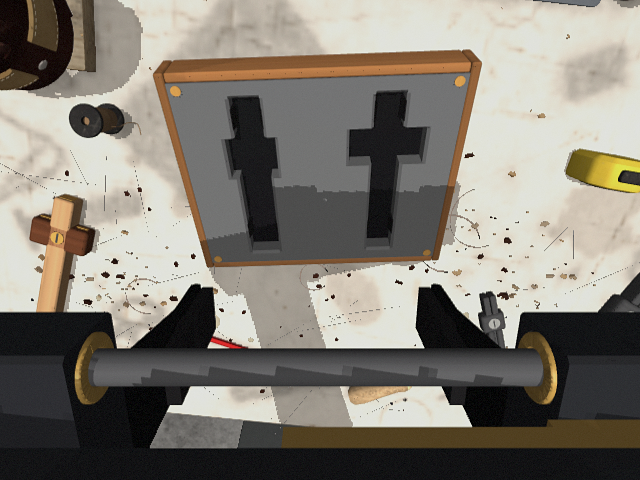

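```bash
cat > fit.py <<'E'
from h import *
from scipy.optimize import least_squares
b=np.radians(23)
def Rins(yaw): return Ro.from_euler('zy',[yaw,-b]).as_matrix()
def fitins(c,seed=(318,183),verbose=True):
    hsv=cv2.cvtColor(c['img'],cv2.COLOR_RGB2HSV)
    rim=((hsv[...,1]>90)&(hsv[...,0]<25)&(hsv[...,2]>40)).astype(np.uint8)
    rim=cv2.morphologyEx(rim,cv2.MORPH_CLOSE,np.ones((5,5),np.uint8))
    n,lab=cv2.connectedComponents((1-rim).astype(np.uint8),connectivity=4)
    m=(lab==lab[int(seed[1]),int(seed[0])]).astype(np.uint8)
    k=max(cv2.findContours(m,0,cv2.CHAIN_APPROX_NONE)[0],key=cv2.contourArea)
    k=cv2.convexHull(k)[:,0]
    # densify hull
    pts=np.concatenate([np.linspace(p,q,max(int(np.hypot(*(q-p))/4),1),endpoint=False) for p,q in zip(k,np.roll(k,-1,0))])
    if verbose: print('area',m.sum(),'bbox',k.min(0),k.max(0))
    def res(v,full=False):
        R=Rins(v[2]);p0=np.array([v[0],v[1],.085])
        L=np.array([R.T@(onplane(c,p,p0=p0,n=R[:,2])-p0) for p in pts])[:,:2]
        q=np.abs(L)-np.array([.095,.116])
        return np.max(q,1)*1e3
    r=least_squares(res,[.627,.04,np.radians(7)],loss='soft_l1')
    print('insert',r.x[:2].round(4),'yaw',np.degrees(r.x[2]).round(2),'rms',np.sqrt((res(r.x)**2).mean()).round(2))
    return r.x
if __name__=='__main__':
    d=np.load('w1.npz');k=d['k'];c=dict(img=d['img'],cw=d['cw'],fx=k[0],fy=k[1],cx=k[2],cy=k[3])
    v=fitins(c); R=Rins(v[2]);o=np.array([v[0],v[1],.085])
    im=cv2.cvtColor(c['img'],cv2.COLOR_RGB2BGR)
    def outl(w):  # list of (len,width)
        x=-80-1.5;L=[];Rr=[]
        for i,(l,wd) in enumerate(w):
            l=l+(1.5 if i in(0,len(w)-1) else 0)
            L+=[(x,wd/2),(x+l,wd/2)];Rr+=[(x,-wd/2),(x+l,-wd/2)];x+=l
        return L+Rr[::-1]
    for y,w in((58,[(90,26),(35,40),(35,22)]),(-58,[(100,22),(30,62),(30,22)])):
        P=np.array([proj(c,o+R@(np.array([a,y+bb,0])/1e3)) for a,bb in outl(w)])
        cv2.polylines(im,[P.round().astype(int)],True,(0,255,0),1)
    P=np.array([proj(c,o+R@(np.array([a,bb,0])/1e3)) for a,bb in((95,116),(95,-116),(-95,-116),(-95,116))])
    cv2.polylines(im,[P.round().astype(int)],True,(0,0,255),1)
    cv2.imwrite('pics/f1.png',cv2.resize(im[40:290,140:500],None,fx=2.2,fy=2.2))
E
python3 fit.py
python3 - <<'E'
from h import *
rows([.43,-.30,.22],down(-23))
E
```

```text
area 47346 bbox [169  73] [466 261]
insert [0.6268 0.0411] yaw 9.41 rms 1.54
n 7 rv/row [-0.0001, -0.0001, 0.075]
linear [[-32.0, 45.3, 11.4], [-28.5, 47.6, 11.4], [-24.9, 49.6, 11.4], [-21.1, 51.3, 11.4], [-17.2, 52.8, 11.4], [-13.2, 53.9, 11.4], [-9.1, 54.8, 11.4]]
```

View pics/f1.png

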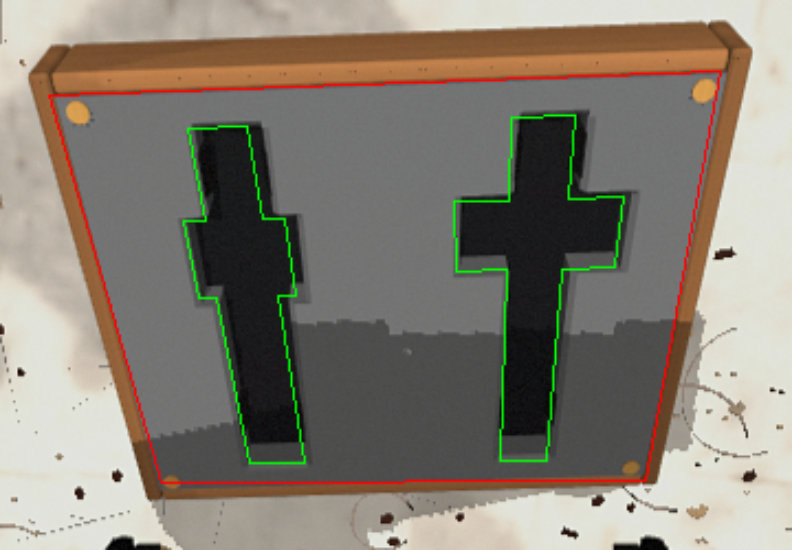

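```bash
cat > fit2.py <<'E'
from fit import *
def outl(w,g):
    e=[-80-1.5-(g-1.25)];x=-80
    for l,_ in w: x+=l;e.append(x)
    e[-1]+=1.5+(g-1.25)
    # width steps: wider section grows by g
    for i in range(1,len(w)): e[i]+= -g if w[i][1]>w[i-1][1] else g
    L=[];Rr=[]
    for i,(l,wd) in enumerate(w):
        h=wd/2+g;L+=[(e[i],h),(e[i+1],h)];Rr+=[(e[i],-h),(e[i+1],-h)]
    return np.array(L+Rr[::-1])
PW=[(90,26),(35,40),(35,22)];GW=[(100,22),(30,62),(30,22)]
def model(pk=True):
    polys=[np.array([(95,116),(95,-116),(-95,-116),(-95,116)])*1.]
    polys.append(outl(PW,3.75)+[0,58]);polys.append(outl(GW,3.75)+[0,-58])
    return polys
def samp(P,st=2.):
    return np.concatenate([np.linspace(p,q,max(int(np.hypot(*(q-p))/st),1),endpoint=False) for p,q in zip(P,np.roll(P,-1,0))])
def pr(c,o,R,S):
    W=o+(R@np.c_[S,np.zeros(len(S))].T).T/1e3
    q=(np.linalg.inv(c['cw'])@np.c_[W,np.ones(len(W))].T)
    return np.c_[c['cx']+c['fx']*q[0]/-q[2],c['cy']-c['fy']*q[1]/-q[2]]
def fit2(c,v0,draw=None,free=3,lo=30,hi=80):
    g=cv2.cvtColor(c['img'],cv2.COLOR_RGB2GRAY)
    e=cv2.Canny(g,lo,hi);dt=cv2.distanceTransform(255-e,cv2.DIST_L2,5)
    S=np.concatenate([samp(p) for p in model()])
    def res(v):
        p=pr(c,np.array([v[0]/1e3,v[1]/1e3,.085+(v[3]/1e3 if len(v)>3 else 0)]),Rins(np.radians(v[2])),S)
        return np.minimum(cv2.remap(dt,p[:,0].astype(np.float32)[None],p[:,1].astype(np.float32)[None],cv2.INTER_LINEAR,borderValue=8)[0],8)
    best=None
    for dy in np.arange(-4,4.1,1):
      for dx in np.arange(-4,4.1,1):
        for a in np.arange(-3,3.1,.5):
          v=[v0[0]+dx,v0[1]+dy,v0[2]+a];s=np.minimum(res(v),4).mean()
          if best is None or s<best[0]: best=(s,v)
    r=least_squares(res,best[1]+([0] if free==4 else []),loss='soft_l1',f_scale=1,diff_step=1e-3)
    v=r.x if np.minimum(res(r.x),4).mean()<best[0] else np.array(best[1])
    print('grid',best,'->',v.round(2),np.minimum(res(v),4).mean().round(2))
    if draw:
        im=cv2.cvtColor(c['img'],cv2.COLOR_RGB2BGR);o=np.array([v[0]/1e3,v[1]/1e3,.085+(v[3]/1e3 if len(v)>3 else 0)])
        for p in model(): cv2.polylines(im,[(pr(c,o,Rins(np.radians(v[2])),p)*8).round().astype(int)],True,(0,255,0),1,shift=3)
        cv2.imwrite(draw,cv2.resize(im[40:290,140:500],None,fx=2.2,fy=2.2))
    return v
if __name__=='__main__':
    d=np.load('w1.npz');k=d['k'];c=dict(img=d['img'],cw=d['cw'],fx=k[0],fy=k[1],cx=k[2],cy=k[3])
    fit2(c,[627,40,7.5],'pics/f2.png'); fit2(c,[627,40,7.5],free=4)
    t=cam('top');fit2(t,[627,40,7.5],free=3)
    s=cam('side');fit2(s,[627,40,7.5],free=3)
E
python3 fit2.py
```

```text
grid (np.float32(1.1606046), [np.float64(626.0), np.float64(40.0), np.float64(9.0)]) -> [626.18  39.93   9.14] 1.14
grid (np.float32(1.1606046), [np.float64(626.0), np.float64(40.0), np.float64(9.0)]) -> [6.2621e+02 3.9970e+01 9.1100e+00 1.0000e-02] 1.15
grid (np.float32(1.8317851), [np.float64(623.0), np.float64(40.0), np.float64(10.5)]) -> [620.93  40.48  11.26] 1.81
grid (np.float32(1.4485948), [np.float64(628.0), np.float64(44.0), np.float64(7.0)]) -> [628.  44.   7.] 1.45
```

Call:
{"op": "step_arm", "data": {
  "linear": [
    [-32,45.3,11.4],
    [-28.5,47.6,11.4],
    [-24.9,49.6,11.4],
    [-21.1,51.3,11.4],
    [-17.2,52.8,11.4],
    [-13.2,53.9,11.4],
    [-9.1,54.8,11.4],
    [0,0,0],
    [0,0,0]
  ],
  "delta_rot": [
    [0,0,0.075],
    [0,0,0.075],
    [0,0,0.075],
    [0,0,0.075],
    [0,0,0.075],
    [0,0,0.075],
    [0,0,0.075],
    [0,0,0],
    [0,0,0]
  ],
  "grip": [87,87,87,87,87,87,87,87,87]
}}

```text
time_s: 4.5
tcp_pos: [0.4304, -0.3004, 0.22]
ee_rot: [[0.92, -0.392, 0.001], [-0.392, -0.92, -0.0], [0.001, -0.0, -1.0]]
wrist_force: [0.3, -0.3, 0.8]
gripper_width: 0.999
gripper_force: 0.0
```

```bash
cat > loc.py <<'E'
from fit2 import *
import sys
def loc(camname,label,size,minlen,z=.022):
    c=cam(camname);out=[]
    for r in silhouettes(camname,label):
        k=max(cv2.findContours(r['mask'].astype(np.uint8),0,cv2.CHAIN_APPROX_NONE)[0],key=cv2.contourArea)[:,0]
        W=np.array([onplane(c,p,z)[:2] for p in k],np.float32);m=cv2.minAreaRect(W)
        print(label,r['score'],r['point'],m,'bbox',k.min(0),k.max(0))
    return c
def fitobj(c,w,v0,rngs=(8,8,4),z=.022,lo=30,hi=80):
    "edge fit of the top outline of a flat object, returns x,y mm, yaw deg"
    g=cv2.cvtColor(c['img'],cv2.COLOR_RGB2GRAY);e=cv2.Canny(g,lo,hi);dt=cv2.distanceTransform(255-e,cv2.DIST_L2,5)
    S=samp(outl(w,0)+0.,2.); 
    def pts(v): return pr(c,np.array([v[0]/1e3,v[1]/1e3,z]),Ro.from_euler('z',v[2],degrees=True).as_matrix(),S)
    def res(v):
        p=pts(v);return np.minimum(cv2.remap(dt,p[:,0].astype(np.float32)[None],p[:,1].astype(np.float32)[None],cv2.INTER_LINEAR,borderValue=8)[0],8)
    best=min(((np.minimum(res(v),4).mean(),v) for dx in np.arange(-rngs[0],rngs[0]+.1,1) for dy in np.arange(-rngs[1],rngs[1]+.1,1) for a in np.arange(-rngs[2],rngs[2]+.1,.5) for v in [[v0[0]+dx,v0[1]+dy,v0[2]+a]]),key=lambda t:t[0])
    print('fitobj',best);v=best[1]
    im=cv2.cvtColor(c['img'],cv2.COLOR_RGB2BGR);cv2.polylines(im,[pts(v).round().astype(int)],True,(0,255,0),1)
    return v,im
E
python3 - <<'E'
from loc import *
print(sense()['tcp_pos'])
c=loc('wrist','pincers_center',0,0)
v,im=fitobj(c,PW,[476,-328,-23.5]);cv2.imwrite('pics/p1.png',im)
E
```

```text
[ 0.43044435 -0.30042966  0.22004298]
pincers_center 0.84 [200.4, 214.2] ((0.4564014673233032, -0.20477645099163055), (0.10780788958072662, 0.02960178628563881), 25.760629653930664) bbox [150 171] [253 263]
pincers_center 0.57 [330.0, 123.7] ((0.4759689271450043, -0.3316024839878082), (0.03999160975217819, 0.15816931426525116), 66.14393615722656) bbox [303  36] [352 229]
pincers_center 0.5 [9.7, 155.8] ((0.5647986531257629, -0.08224816620349884), (0.027290010824799538, 0.05188624933362007), 54.06968307495117) bbox [  0 124] [ 33 184]
fitobj (np.float32(0.546518), [np.float64(475.0), np.float64(-332.0), np.float64(-23.0)])
```

View pics/p1.png

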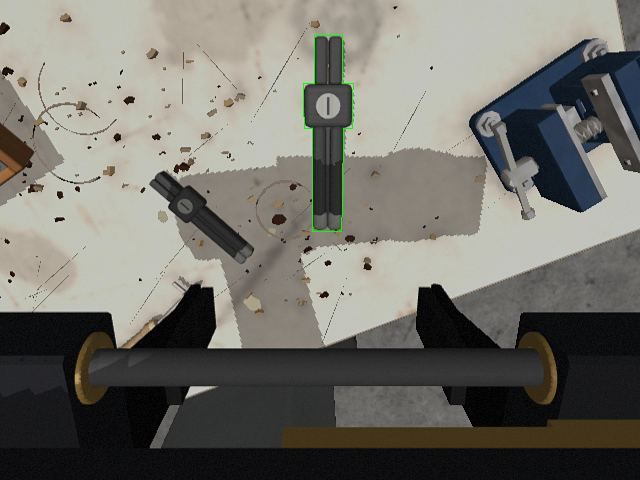

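The fit outline lies on the pincers (303–352, 36–229), with the nose up. The vise's nearest corner is at about (472,125), so I'll check its clearance to the gripper body.

```bash
python3 - <<'E'
from loc import *
c=cam('wrist')
for px in([472,125],[585,208],[522,208],[510,118]):
    for z in(0.02,.08): print(px,z,onplane(c,px,z).round(3))
R=down(-23);P=np.array([.475,-.332,0])+R@[-.002,0,0]
t=np.array([P[0],P[1],.0125])
print('body corners',[ (t+R@[a,b,0]).round(3).tolist() for a in(-.037,.037) for b in(.095,)])
rows([t[0],t[1],.075],R); rows(t,R,[t[0],t[1],.075],R)
E
```

```text
[472, 125] 0.02 [ 0.44  -0.447  0.02 ]
[472, 125] 0.08 [ 0.451 -0.429  0.08 ]
[585, 208] 0.02 [ 0.331 -0.52   0.02 ]
[585, 208] 0.08 [ 0.361 -0.489  0.08 ]
[522, 208] 0.02 [ 0.353 -0.468  0.02 ]
[522, 208] 0.08 [ 0.379 -0.446  0.08 ]
[510, 118] 0.02 [ 0.433 -0.478  0.02 ]
[510, 118] 0.08 [ 0.445 -0.454  0.08 ]
body corners [[0.402, -0.404, 0.012], [0.47, -0.433, 0.012]]
n 3 rv/row [-0.0, -0.0004, 0.0003]
linear [[16.9, 4.2, 48.4], [17.0, 4.2, 48.4], [17.0, 4.2, 48.4]]
n 2 rv/row [0.0, 0.0, 0.0]
linear [[0.0, 0.0, 31.2], [0.0, 0.0, 31.2]]
```

View pics/f2.png

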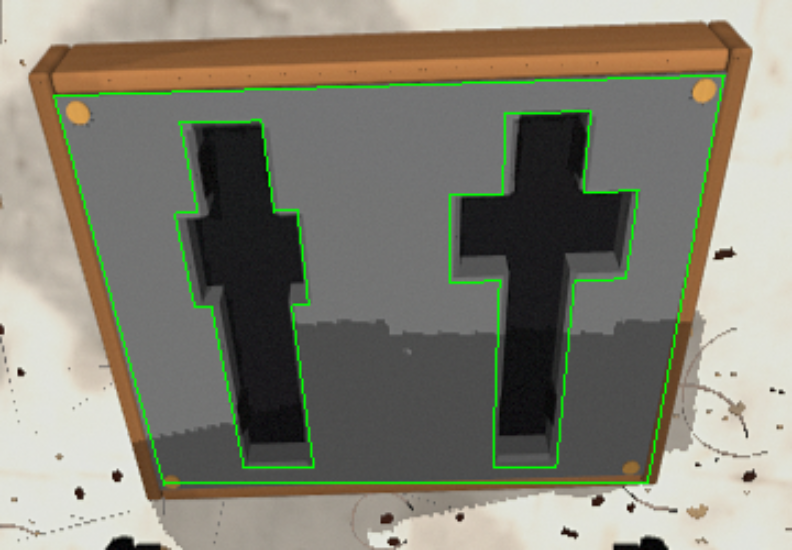

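Call:
{"op": "step_arm", "data": {
  "linear": [
    [16.9,4.2,48.4],
    [17,4.2,48.4],
    [17,4.2,48.4],
    [0,0,32],
    [0,0,30.5],
    [0,0,0],
    [0,0,0]
  ],
  "delta_rot": [
    [0,0,0],
    [0,0,0],
    [0,0,0],
    [0,0,0],
    [0,0,0],
    [0,0,0],
    [0,0,0]
  ],
  "grip": [87,87,87,87,87,60,50]
}}

```text
time_s: 5.52
tcp_pos: [0.4737, -0.332, 0.0132]
ee_rot: [[0.921, -0.39, 0.002], [-0.39, -0.921, -0.001], [0.002, 0.0, -1.0]]
wrist_force: [0.2, 0.1, -0.1]
gripper_width: 0.855
gripper_force: 0.0
```

Call:
{"op": "step_arm", "data": {
  "linear": [
    [0,0,0],
    [0,0,0],
    [0,0,0],
    [0,0,0],
    [0,0,0]
  ],
  "delta_rot": [
    [0,0,0],
    [0,0,0],
    [0,0,0],
    [0,0,0],
    [0,0,0]
  ],
  "grip": [20,20,20,20,20]
}}

```text
time_s: 6.15
tcp_pos: [0.4723, -0.332, 0.0121]
ee_rot: [[0.92, -0.392, 0.0], [-0.392, -0.92, 0.0], [0.0, -0.0, -1.0]]
wrist_force: [-0.9, -0.2, 0.5]
gripper_width: 0.294
gripper_force: 28.1
```

```bash
cat > goal.py <<'E'
from fit2 import *
V=[.6262,.0400,np.radians(9.1)]
def goal(xo,yo,zo,V=V):
    "tool pose with TCP at insert-frame mm (xo,yo,zo), tool square to the face"
    R=Rins(V[2]);return np.array([V[0],V[1],.085])+R@(np.array([xo,yo,zo])/1e3), R@np.diag([1,-1,-1.])
E
python3 - <<'E'
from goal import *
P0=np.array([.4723,-.332,.25]);R0=down(-23)
P,R=goal(-2.5,58,80);print(P)
rows(P,R,P0,R0,maxl=60,maxr=9)
E
```

```text
[0.58422527 0.09687461 0.15409161]
n 8 rv/row [0.0062, 0.0505, -0.0691]
linear [[-8.1, -54.8, 12.0], [-4.9, -55.2, 12.0], [-1.7, -55.3, 12.2], [1.5, -55.3, 12.5], [4.7, -55.0, 13.0], [7.8, -54.5, 13.7], [10.8, -53.7, 14.5], [13.8, -52.8, 15.4]]
```

Call:
{"op": "step_arm", "data": {
  "linear": [
    [0,0,-48],
    [0,0,-48],
    [0,0,-48],
    [0,0,-48],
    [0,0,-46]
  ],
  "delta_rot": [
    [0,0,0],
    [0,0,0],
    [0,0,0],
    [0,0,0],
    [0,0,0]
  ],
  "grip": [20,20,20,20,20]
}}

```text
time_s: 6.78
tcp_pos: [0.4715, -0.3317, 0.2509]
ee_rot: [[0.92, -0.392, -0.001], [-0.392, -0.92, 0.001], [-0.001, -0.001, -1.0]]
wrist_force: [-0.4, 0.4, -2.6]
gripper_width: 0.299
gripper_force: 30.0
```

Call:
{"op": "step_arm", "data": {
  "linear": [
    [-8.1,-54.8,12],
    [-4.9,-55.2,12],
    [-1.7,-55.3,12.2],
    [1.5,-55.3,12.5],
    [4.7,-55,13],
    [7.8,-54.5,13.7],
    [10.8,-53.7,14.5],
    [13.8,-52.8,15.4],
    [0,0,0],
    [0,0,0]
  ],
  "delta_rot": [
    [0.0062,0.0505,-0.0691],
    [0.0062,0.0505,-0.0691],
    [0.0062,0.0505,-0.0691],
    [0.0062,0.0505,-0.0691],
    [0.0062,0.0505,-0.0691],
    [0.0062,0.0505,-0.0691],
    [0.0062,0.0505,-0.0691],
    [0.0062,0.0505,-0.0691],
    [0,0,0],
    [0,0,0]
  ],
  "grip": [20,20,20,20,20,20,20,20,20,20]
}}

```text
time_s: 8.02
tcp_pos: [0.5838, 0.0962, 0.1532]
ee_rot: [[0.91, 0.144, 0.389], [0.157, -0.988, -0.001], [0.384, 0.062, -0.921]]
wrist_force: [0.8, -0.7, -2.8]
gripper_width: 0.291
gripper_force: 30.0
```

```bash
python3 - <<'E'
from goal import *
c=cam('wrist');save(c,'w2.png');v=fit2(c,[626,40,9.1],'pics/f3.png')
s=sense();R=Rins(V[2]);print('tcp in insert',R.T@(s['tcp_pos']-np.array([V[0],V[1],.085])),Ro.from_matrix((R@np.diag([1,-1,-1.])).T@s['ee_rot']).as_rotvec(degrees=True),s['joints'].round(0))
im=cv2.cvtColor(c['img'],cv2.COLOR_RGB2BGR)
for p in model(): cv2.polylines(im,[pr(c,np.array([V[0],V[1],.085]),Rins(V[2]),p).round().astype(int)],True,(0,255,0),1)
# predicted pincers top outline: tool frame
T=np.eye(4);T[:3,:3]=s['ee_rot'];T[:3,3]=s['tcp_pos']
S=outl(PW,0)
for z in(-.0099,.0121):
    P=np.array([proj(c,s['tcp_pos']+np.array(s['ee_rot'])@[a/1e3+.0025,b/1e3,z]) for a,b in S]);cv2.polylines(im,[P.round().astype(int)],True,(0,0,255),1)
cv2.imwrite('pics/w2o.png',im)
E
```

```text
grid (np.float32(2.230497), [np.float64(628.0), np.float64(41.0), np.float64(8.1)]) -> [627.79  40.96   7.94] 2.22
tcp in insert [-0.00273725  0.05716968  0.07974308] [-0.04480051 -0.0392851   0.14687603] [ 29.  13. -38.  31. -22.  43.]
```

View pics/w2o.png

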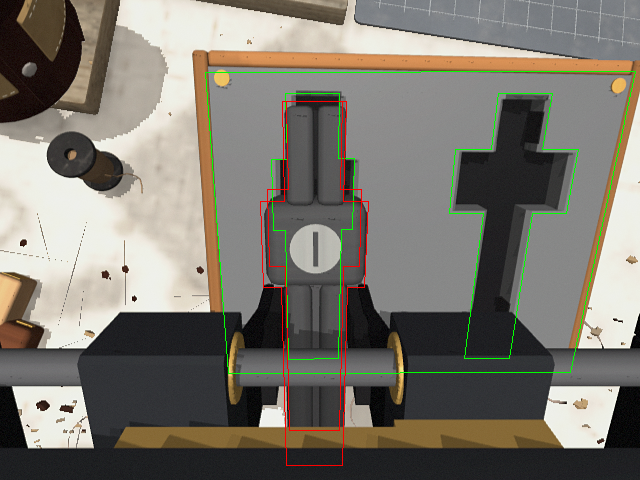

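```bash
cat > fit3.py <<'E'
from goal import *
def fit3(c,v0,mask,z0=.085,draw=None,lo=30,hi=80,polys=None,n=None):
    "masked edge fit; mask(p)->bool keep"
    g=cv2.cvtColor(c['img'],cv2.COLOR_RGB2GRAY);dt=cv2.distanceTransform(255-cv2.Canny(g,lo,hi),cv2.DIST_L2,5)
    S=np.concatenate([samp(p,1.5) for p in (polys or model())])
    K=mask(pr(c,np.array([v0[0]/1e3,v0[1]/1e3,z0]),Rins(np.radians(v0[2])),S));S=S[K]
    def res(v):
        p=pr(c,np.array([v[0]/1e3,v[1]/1e3,z0]),Rins(np.radians(v[2])),S)
        return np.minimum(cv2.remap(dt,p[:,0].astype(np.float32)[None],p[:,1].astype(np.float32)[None],cv2.INTER_LINEAR,borderValue=8)[0],5)
    best=min(((res(v).mean(),v) for dx in np.arange(-4,4.1,.5) for dy in np.arange(-4,4.1,.5) for a in np.arange(-2.5,2.6,.25) for v in [[v0[0]+dx,v0[1]+dy,v0[2]+a]]),key=lambda t:t[0])
    v=best[1];print('fit3',len(S),best[0].round(2),np.round(v,2))
    if draw:
        im=cv2.cvtColor(c['img'],cv2.COLOR_RGB2BGR)
        for q in pr(c,np.array([v[0]/1e3,v[1]/1e3,z0]),Rins(np.radians(v[2])),S): cv2.circle(im,(int(round(q[0])),int(round(q[1]))),0,(0,255,0),-1)
        cv2.imwrite(draw,im)
    return v
E
python3 - <<'E'
from fit3 import *
c=cam('wrist')
f=lambda p:(p[:,1]<300)&~((p[:,0]>262)&(p[:,0]<370)&(p[:,1]>85))
fit3(c,[627,40.5,8.5],f,draw='pics/f4.png')
fit3(c,[627,40.5,8.5],f,polys=model()[:1])
fit3(c,[627,40.5,8.5],f,polys=model()[2:])
d=np.load('w1.npz');k=d['k'];c=dict(img=d['img'],cw=d['cw'],fx=k[0],fy=k[1],cx=k[2],cy=k[3])
g=lambda p:p[:,0]>-1
fit3(c,[627,40.5,8.5],g);fit3(c,[627,40.5,8.5],g,polys=model()[:1]);fit3(c,[627,40.5,8.5],g,polys=model()[1:])
E
```

```text
fit3 570 1.49 [626.5  41.    8. ]
fit3 334 0.78 [627.5  42.    8. ]
fit3 236 2.1 [627.    40.     7.75]
fit3 1155 1.16 [626.    40.     9.25]
fit3 560 0.87 [626.5  41.    8.5]
fit3 595 1.29 [627.    39.5    8.25]
```

View pics/f4.png

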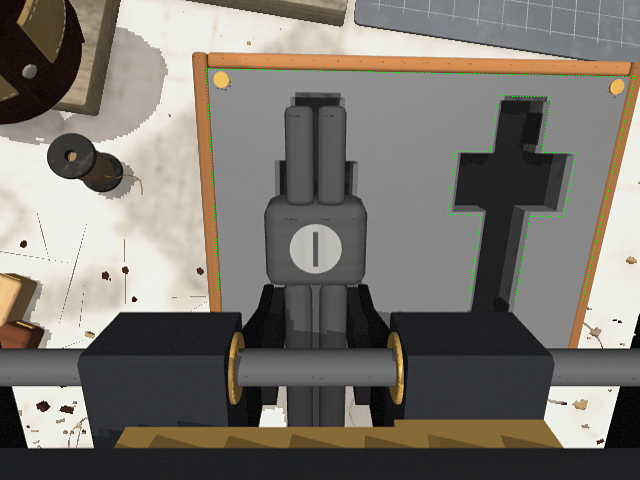

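The grey face's edge and the gauge cutout fit at a yaw of about 8.1°, centre (626.8, 40.7). I'll use these values and approach.

```bash
sed -i 's/^V=.*/V=[.6268,.0407,np.radians(8.1)]/' goal.py; python3 - <<'E'
from goal import *
P,R=goal(-2.5,58,17);rows(P,R,maxl=16)
E
```

```text
n 4 rv/row [0.0002, -0.0, 0.0036]
linear [[0.4, -0.4, 15.8], [0.4, -0.4, 15.8], [0.4, -0.4, 15.8], [0.4, -0.4, 15.8]]
```

Call:
{"op": "step_arm", "data": {
  "linear": [
    [0.4,-0.4,15.8],
    [0.4,-0.4,15.8],
    [0.4,-0.4,15.8],
    [0.4,-0.4,15.8],
    [0,0,0],
    [0,0,0]
  ],
  "delta_rot": [
    [0,0,0.0036],
    [0,0,0.0036],
    [0,0,0.0036],
    [0,0,0.0036],
    [0,0,0],
    [0,0,0]
  ],
  "grip": [20,20,20,20,20,20]
}}

```text
time_s: 8.88
tcp_pos: [0.6111, 0.0979, 0.0974]
ee_rot: [[0.911, 0.129, 0.393], [0.14, -0.99, 0.001], [0.389, 0.055, -0.92]]
wrist_force: [-0.4, -0.2, -1.5]
gripper_width: 0.293
gripper_force: 30.0
```

```bash
python3 - <<'E'
from goal import *
s=sense();R=Rins(V[2]);print('tcp in insert',R.T@(s['tcp_pos']-np.array([V[0],V[1],.085])),'F',(R.T@s['wrist_force']).round(1),Ro.from_matrix((R@np.diag([1,-1,-1.])).T@s['ee_rot']).as_rotvec(degrees=True).round(2))
c=cam('wrist');save(c,'w3.png');cv2.imwrite('pics/w3c.png',cv2.resize(cv2.cvtColor(c['img'],cv2.COLOR_RGB2BGR)[50:300,180:460],None,fx=2.2,fy=2.2,interpolation=cv2.INTER_CUBIC))
E
```

```text
tcp in insert [-0.00144719  0.05803243  0.01752715] F [-1.  -0.  -1.2] [0.01 0.12 0.03]
```

View pics/w3c.png

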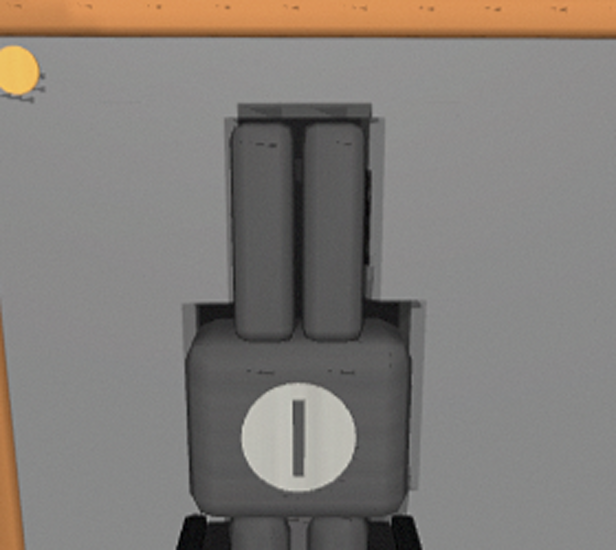

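```bash
python3 - <<'E'
from goal import *
c=cam('wrist');s=sense();o=np.array([V[0],V[1],.085]);R=Rins(V[2])
z=lambda p:((p-[180,50])*2.2).round(1)
for x in(84,81.5,48.75): print('mouth',x,z(proj(c,o+R@[x/1e3,.058,0])))
T=np.array(s['ee_rot'])
for x in(80,45,27.5,10): print('tool top',x,z(proj(c,s['tcp_pos']+T@[(x+2.5)/1e3,0,-.0099])), 'bottom',z(proj(c,s['tcp_pos']+T@[(x+2.5)/1e3,0,.0121])))
E
```

```text
mouth 84 [296.1 103.1]
mouth 81.5 [296.1 117.2]
mouth 48.75 [296.1 291.2]
tool top 80 [289.3 118.2] bottom [290.4 117.6]
tool top 45 [289.9 334.7] bottom [290.9 308.6]
tool top 27.5 [290.2 432.3] bottom [291.1 395.7]
tool top 10 [290.5 523.6] bottom [291.3 477.9]
```

Call:
{"op": "step_arm", "data": {
  "linear": [
    [0,0.8,1],
    [0,0,3],
    [0,0,2],
    [0,0,2],
    [0,0,0]
  ],
  "delta_rot": [
    [0,0,0],
    [0,0,0],
    [0,0,0],
    [0,0,0],
    [0,0,0]
  ],
  "grip": [20,20,20,20,20]
}}

```text
time_s: 9.6
tcp_pos: [0.6144, 0.0976, 0.0915]
ee_rot: [[0.913, 0.13, 0.386], [0.142, -0.99, -0.002], [0.382, 0.057, -0.922]]
wrist_force: [-0.1, -1.6, -1.2]
gripper_width: 0.293
gripper_force: 30.0
```

```bash
cat > st.py <<'E'
from goal import *
s=sense();R=Rins(V[2]);print('t',s['time_s'],'tcp in insert',(1e3*R.T@(s['tcp_pos']-np.array([V[0],V[1],.085]))).round(1),'F',(R.T@s['wrist_force']).round(1),'M',(R.T@s['moment']).round(2),'rot',Ro.from_matrix((R@np.diag([1,-1,-1.])).T@s['ee_rot']).as_rotvec(degrees=True).round(2),s['gripper_width']*87)
E
python3 st.py
```

```text
t 9.6 tcp in insert [-0.7 57.6 10.8] F [-0.7 -1.5 -1.1] M [-0.45  1.02 -0.07] rot [-0.08 -0.31 -0.07] 25.476724165614744
```

Call:
{"op": "step_arm", "data": {
  "linear": [
    [0,0,2],
    [0,0,2],
    [0,0,1],
    [0,0,1],
    [0,0,0]
  ],
  "delta_rot": [
    [0,0,0],
    [0,0,0],
    [0,0,0],
    [0,0,0],
    [0,0,0]
  ],
  "grip": [20,20,20,20,20]
}}

```text
time_s: 10.22
tcp_pos: [0.616, 0.0971, 0.0879]
ee_rot: [[0.915, 0.13, 0.382], [0.142, -0.99, -0.004], [0.377, 0.058, -0.924]]
wrist_force: [-7.4, -3.1, 4.2]
gripper_width: 0.294
gripper_force: 30.0
```

```bash
python3 st.py
```

```text
t 10.225 tcp in insert [-0.8 57.1  6.9] F [-5.6 -2.3  6.8] M [-0.59  2.53 -0.11] rot [-0.16 -0.6  -0.07] 25.61297131788378
```

Call:
{"op": "step_arm", "data": {
  "linear": [
    [-1,0.3,0],
    [0,0,0],
    [0,0,1],
    [0,0,1],
    [0,0,0]
  ],
  "delta_rot": [
    [0,0,0],
    [0,0,0],
    [0,0,0],
    [0,0,0],
    [0,0,0]
  ],
  "grip": [20,20,20,20,20]
}}

```text
time_s: 10.85
tcp_pos: [0.6163, 0.0972, 0.087]
ee_rot: [[0.916, 0.13, 0.38], [0.143, -0.99, -0.004], [0.376, 0.058, -0.925]]
wrist_force: [-10.8, -2.5, 5.4]
gripper_width: 0.296
gripper_force: 30.0
```

```bash
python3 st.py
```

```text
t 10.85 tcp in insert [-0.8 57.2  5.9] F [-8.1 -1.4  9.2] M [-0.42  2.85 -0.04] rot [-0.12 -0.66 -0.09] 25.709563205906388
```

Call:
{"op": "step_arm", "data": {
  "linear": [
    [0,0,-2],
    [0,0,0],
    [0,0,0],
    [0,0,-2],
    [0,0,-10],
    [0,0,-20],
    [0,0,-30],
    [0,0,-30],
    [0,0,0]
  ],
  "delta_rot": [
    [0,0,0],
    [0,0,0],
    [0,0,0],
    [0,0,0],
    [0,0,0],
    [0,0,0],
    [0,0,0],
    [0,0,0],
    [0,0,0]
  ],
  "grip": [24,34,44,44,44,44,60,87,87]
}}

```text
time_s: 11.98
tcp_pos: [0.5835, 0.1002, 0.1778]
ee_rot: [[0.912, 0.132, 0.388], [0.143, -0.99, 0.003], [0.384, 0.053, -0.922]]
wrist_force: [-0.4, -0.2, -0.0]
gripper_width: 0.758
gripper_force: 0.0
```

```bash
python3 st.py; cat > seat.py <<'E'
from fit3 import *
def fit_tool(c,w,x0,y0,bounds,f,verbose=True):
    "fit seated tool's top outline: unknown insert-frame x,y,yaw, heights of both ends (mm)"
    g=cv2.cvtColor(c['img'],cv2.COLOR_RGB2GRAY);dt=cv2.distanceTransform(255-cv2.Canny(g,30,80),cv2.DIST_L2,5)
    S=samp(outl(w,0)+0.,1.5);o=np.array([V[0],V[1],.085]);R=Rins(V[2])
    def pts(v):
        a=np.radians(v[2]);xy=S@np.array([[np.cos(a),np.sin(a)],[-np.sin(a),np.cos(a)]])+[v[0],v[1]]
        z=v[3]+(v[4]-v[3])*(S[:,0]+80)/160
        W=o+(R@np.c_[xy,z].T).T/1e3;q=np.linalg.inv(c['cw'])@np.c_[W,np.ones(len(W))].T
        return np.c_[c['cx']+c['fx']*q[0]/-q[2],c['cy']-c['fy']*q[1]/-q[2]]
    return pts,dt,S
E
python3 - <<'E'
from fit3 import *
c=cam('wrist');save(c,'w4.png')
cv2.imwrite('pics/w4c.png',cv2.resize(cv2.cvtColor(c['img'],cv2.COLOR_RGB2BGR)[40:400,180:500],None,fx=1.66,fy=1.66,interpolation=cv2.INTER_CUBIC))
E
```

```text
t 11.975 tcp in insert [  4.8  59.4 102.4] F [-0.4 -0.1  0.1] M [0.03 0.79 0.07] rot [ 0.17 -0.16 -0.1 ] 65.96984477077402
```

View pics/w4c.png

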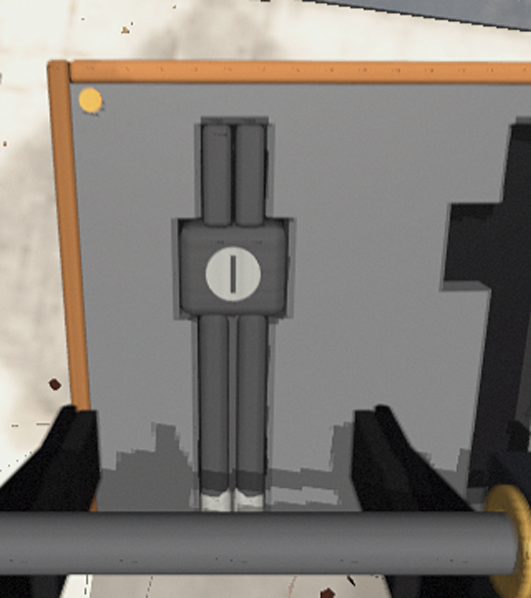

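Picture shows the pincers sitting squarely in their mouth (nose cols 202–267 in a mouth of 195–272), still standing high. I'll now turn the open gripper 90° so that both fingers press the two ends together.

```bash
python3 - <<'E'
from goal import *
P,R=goal(3,58,30);Rz=Ro.from_rotvec([0,0,np.pi/2]).as_matrix()
P1,_=goal(3,58,95)
rows(P1,R@Rz);rows(P,R@Rz,P1,R@Rz,maxl=33)
E
```

```text
n 10 rv/row [0.0004, 0.0006, 0.1573]
linear [[-0.0, 0.1, 0.6], [-0.0, 0.1, 0.6], [0.0, 0.1, 0.6], [0.0, 0.1, 0.6], [0.0, 0.1, 0.6], [0.0, 0.1, 0.6], [0.1, 0.1, 0.6], [0.1, 0.1, 0.6], [0.1, 0.0, 0.6], [0.1, 0.0, 0.6]]
n 2 rv/row [0.0, 0.0, 0.0]
linear [[-0.0, 0.0, 32.5], [-0.0, 0.0, 32.5]]
```

Call:
{"op": "step_arm", "data": {
  "linear": [
    [0,0.1,0.6],
    [0,0.1,0.6],
    [0,0.1,0.6],
    [0,0.1,0.6],
    [0,0.1,0.6],
    [0,0.1,0.6],
    [0,0.1,0.6],
    [0,0.1,0.6],
    [0,0,0.6],
    [0,0,0.6]
  ],
  "delta_rot": [
    [0,0,0.157],
    [0,0,0.157],
    [0,0,0.157],
    [0,0,0.157],
    [0,0,0.157],
    [0,0,0.157],
    [0,0,0.157],
    [0,0,0.157],
    [0,0,0.157],
    [0,0,0.157]
  ],
  "grip": [87,87,87,87,87,87,87,87,87,87]
}}

```text
time_s: 13.28
tcp_pos: [0.5837, 0.0972, 0.167]
ee_rot: [[0.127, -0.916, 0.38], [-0.99, -0.139, -0.003], [0.055, -0.376, -0.925]]
wrist_force: [-0.0, -0.6, -0.4]
gripper_width: 1.0
gripper_force: 0.0
```

Call:
{"op": "step_arm", "data": {
  "linear": [
    [0,0,32],
    [0,0,32],
    [0,0,0],
    [0,0,0]
  ],
  "delta_rot": [
    [0,0,0],
    [0,0,0],
    [0,0,0],
    [0,0,0]
  ],
  "grip": [87,87,87,87]
}}

```text
time_s: 13.78
tcp_pos: [0.6085, 0.0972, 0.1094]
ee_rot: [[0.131, -0.915, 0.382], [-0.99, -0.143, -0.002], [0.057, -0.377, -0.924]]
wrist_force: [-0.2, -0.4, 0.1]
gripper_width: 1.003
gripper_force: 0.0
```

```bash
sed -i 's/print(.t./Q=R@np.diag([1,-1,-1.]);Q2=Q@Ro.from_rotvec([0,0,np.pi\/2]).as_matrix();print("rot90",Ro.from_matrix(Q2.T@s["ee_rot"]).as_rotvec(degrees=True).round(2));&/' st.py; python3 st.py
```

```text
rot90 [-0.58  0.05 -0.12]
t 13.775 tcp in insert [ 0.7 57.  29.6] F [-0.2 -0.4  0.1] M [ 0.15  0.7  -0.07] rot [-0.49 -0.42 89.88] 87.29273926991846
```

Call:
{"op": "step_arm", "data": {
  "linear": [
    [-1,-2,5],
    [0,0,4],
    [0,0,2],
    [0,0,2],
    [0,0,0]
  ],
  "delta_rot": [
    [0.01,0,0],
    [0,0,0],
    [0,0,0],
    [0,0,0],
    [0,0,0]
  ],
  "grip": [87,87,87,87,87]
}}

```text
time_s: 14.4
tcp_pos: [0.6156, 0.099, 0.0989]
ee_rot: [[0.132, -0.91, 0.392], [-0.99, -0.144, 0.0], [0.056, -0.388, -0.92]]
wrist_force: [-0.6, 0.8, 1.5]
gripper_width: 0.997
gripper_force: 1.0
```

```bash
python3 st.py
```

```text
rot90 [ 0.1   0.   -0.16]
t 14.4 tcp in insert [ 3.4 58.5 17.2] F [0.1 0.8 1.6] M [ 0.24  0.61 -0.06] rot [8.000e-02 8.000e-02 8.984e+01] 86.72832891908106
```

Contact is beginning at 17 mm. Pressing in small steps.

Call:
{"op": "step_arm", "data": {
  "linear": [
    [0,0,1.5],
    [0,0,1.5],
    [0,0,1.5],
    [0,0,1.5],
    [0,0,0]
  ],
  "delta_rot": [
    [0,0,0],
    [0,0,0],
    [0,0,0],
    [0,0,0],
    [0,0,0]
  ],
  "grip": [87,87,87,87,87]
}}

```text
time_s: 15.02
tcp_pos: [0.6178, 0.0991, 0.0938]
ee_rot: [[0.132, -0.911, 0.391], [-0.99, -0.144, 0.0], [0.056, -0.387, -0.92]]
wrist_force: [-3.0, 0.2, 4.0]
gripper_width: 0.998
gripper_force: 2.4
```

```bash
python3 st.py
```

```text
rot90 [ 0.03  0.   -0.16]
t 15.025 tcp in insert [ 3.5 58.5 11.6] F [-1.2  0.3  4.9] M [ 0.37  0.81 -0.02] rot [2.000e-02 3.000e-02 8.984e+01] 86.83283419810887
```

Call:
{"op": "step_arm", "data": {
  "linear": [
    [0,0,1.5],
    [0,0,1.5],
    [0,0,1.5],
    [0,0,1.5],
    [0,0,0]
  ],
  "delta_rot": [
    [0,0,0],
    [0,0,0],
    [0,0,0],
    [0,0,0],
    [0,0,0]
  ],
  "grip": [87,87,87,87,87]
}}

```text
time_s: 15.65
tcp_pos: [0.6189, 0.098, 0.0922]
ee_rot: [[0.131, -0.912, 0.389], [-0.99, -0.143, -0.003], [0.058, -0.385, -0.921]]
wrist_force: [-24.9, -2.1, 25.0]
gripper_width: 0.999
gripper_force: 16.5
```

```bash
python3 st.py
```

```text
rot90 [-0.13  0.15 -0.13]
t 15.65 tcp in insert [ 3.7 57.3  9.7] F [-13.4  -0.2  32.7] M [0.33 3.38 0.04] rot [-2.200e-01  1.000e-02  8.987e+01] 86.9494440392197
```

Call:
{"op": "step_arm", "data": {
  "linear": [
    [0,0,-6],
    [0,0,-10],
    [52,0,0],
    [0,0,10],
    [0,0,4],
    [0,0,2],
    [0,0,2],
    [0,0,0]
  ],
  "delta_rot": [
    [0,0,0],
    [0,0,0],
    [0,0,0],
    [0,0,0],
    [0,0,0],
    [0,0,0],
    [0,0,0],
    [0,0,0]
  ],
  "grip": [87,87,87,87,87,87,87,87]
}}

```text
time_s: 16.65
tcp_pos: [0.628, 0.0474, 0.0903]
ee_rot: [[0.132, -0.913, 0.386], [-0.99, -0.144, -0.002], [0.057, -0.382, -0.922]]
wrist_force: [-0.2, 0.6, 0.3]
gripper_width: 0.999
gripper_force: 0.0
```

```bash
python3 st.py
```

```text
rot90 [-0.3   0.06 -0.16]
t 16.65 tcp in insert [4.1 6.2 4.4] F [-0.   0.6  0.4] M [ 0.16  0.75 -0.06] rot [-0.29 -0.19 89.84] 86.91899514508378
```

Call:
{"op": "step_arm", "data": {
  "linear": [
    [0,0,1.5],
    [0,0,1.5],
    [0,0,1.5],
    [0,0,0],
    [0,0,0]
  ],
  "delta_rot": [
    [0,0,0],
    [0,0,0],
    [0,0,0],
    [0,0,0],
    [0,0,0]
  ],
  "grip": [87,87,87,87,87]
}}

```text
time_s: 17.27
tcp_pos: [0.6301, 0.0475, 0.0878]
ee_rot: [[0.132, -0.913, 0.385], [-0.99, -0.144, -0.001], [0.056, -0.381, -0.923]]
wrist_force: [-4.3, -0.4, 4.9]
gripper_width: 1.0
gripper_force: 2.9
```

```bash
python3 st.py
```

```text
rot90 [-0.37  0.02 -0.16]
t 17.275 tcp in insert [5.  6.2 1.3] F [-2.1 -0.1  6.2] M [ 0.41  1.3  -0.04] rot [-0.31 -0.27 89.84] 87.03433942145148
```

Call:
{"op": "step_arm", "data": {
  "linear": [
    [0,0,-20],
    [-52,0,0],
    [0,-58,0],
    [0,0,0],
    [0,0,0],
    [0,0,0],
    [0,0,8],
    [0,0,0]
  ],
  "delta_rot": [
    [0.006,0,0],
    [0,0,0],
    [0,0,0],
    [0,0,0],
    [0,0,0],
    [0,0,0],
    [0,0,0],
    [0,0,0]
  ],
  "grip": [60,30,0,0,0,0,0,0]
}}

```text
time_s: 18.27
tcp_pos: [0.6624, 0.1008, 0.1137]
ee_rot: [[0.127, -0.91, 0.394], [-0.99, -0.142, -0.01], [0.065, -0.389, -0.919]]
wrist_force: [-0.5, -0.3, -0.2]
gripper_width: 0.169
gripper_force: 0.0
```

```bash
python3 st.py
```

```text
rot90 [ 0.14  0.59 -0.07]
t 18.275 tcp in insert [52.  53.3 12.4] F [-0.6 -0.2  0.1] M [ 0.2   0.76 -0.  ] rot [-0.35  0.57 89.93] 14.719950419303736
```

Call:
{"op": "step_arm", "data": {
  "linear": [
    [0,0,-2],
    [-4.7,-10,0],
    [0,0,0],
    [0,0,2],
    [0,0,1.5],
    [0,0,1.5],
    [0,0,0]
  ],
  "delta_rot": [
    [0,-0.01,0],
    [0,0,0],
    [0,0,0],
    [0,0,0],
    [0,0,0],
    [0,0,0],
    [0,0,0]
  ],
  "grip": [0,0,0,0,0,0,0]
}}

```text
time_s: 19.15
tcp_pos: [0.6725, 0.1075, 0.1157]
ee_rot: [[0.131, -0.909, 0.395], [-0.99, -0.142, 0.001], [0.055, -0.391, -0.919]]
wrist_force: [-0.2, 0.0, 1.1]
gripper_width: 0.008
gripper_force: 0.6
```

```bash
python3 st.py
```

```text
rot90 [ 0.24 -0.02 -0.07]
t 19.15 tcp in insert [63.  58.5 10.4] F [ 0.2 -0.   1. ] M [ 0.24  1.05 -0.06] rot [ 0.21  0.17 89.93] 0.722781393335624
```

Call:
{"op": "step_arm", "data": {
  "linear": [
    [0,0,1.5],
    [0,0,1.5],
    [0,0,1],
    [0,0,0]
  ],
  "delta_rot": [
    [0,0,0],
    [0,0,0],
    [0,0,0],
    [0,0,0]
  ],
  "grip": [0,0,0,0]
}}

```text
time_s: 19.65
tcp_pos: [0.6728, 0.1075, 0.1153]
ee_rot: [[0.131, -0.909, 0.396], [-0.99, -0.142, 0.0], [0.056, -0.392, -0.918]]
wrist_force: [-21.3, 1.4, 20.6]
gripper_width: 0.002
gripper_force: 13.8
```

```bash
python3 st.py
```

```text
rot90 [ 0.35  0.03 -0.09]
t 19.65 tcp in insert [63.1 58.5  9.9] F [-11.2   3.   27.3] M [ 1.32  3.95 -0.03] rot [ 0.25  0.3  89.91] 0.13535881325220378
```

Call:
{"op": "step_arm", "data": {
  "linear": [
    [0,0,-12],
    [0,40,0],
    [0,40,0],
    [0,38,0],
    [0,0,0],
    [0,0,5],
    [0,0,2.5],
    [0,0,0]
  ],
  "delta_rot": [
    [0,0,0],
    [0,0,0],
    [0,0,0],
    [0,0,0],
    [0,0,0],
    [0,0,0],
    [0,0,0],
    [0,0,0]
  ],
  "grip": [0,0,0,0,0,0,0,0]
}}

```text
time_s: 20.65
tcp_pos: [0.5759, 0.0937, 0.0915]
ee_rot: [[0.129, -0.92, 0.369], [-0.99, -0.142, -0.008], [0.06, -0.364, -0.929]]
wrist_force: [-0.6, 0.5, 0.8]
gripper_width: 0.008
gripper_force: 0.0
```

```bash
python3 st.py
```

```text
rot90 [-1.4   0.27 -0.07]
t 20.65 tcp in insert [-36.4  58.7  25.8] F [-0.1  0.5  0.9] M [ 0.18  0.72 -0.02] rot [-1.31 -0.89 89.92] 0.6707658596751398
```

Call:
{"op": "step_arm", "data": {
  "linear": [
    [0,9,4],
    [0,9,4],
    [0,0,0],
    [0,0,3],
    [0,0,0]
  ],
  "delta_rot": [
    [0.012,-0.004,0],
    [0.012,0,0],
    [0,0,0],
    [0,0,0],
    [0,0,0]
  ],
  "grip": [0,0,0,0,0]
}}

```text
time_s: 21.28
tcp_pos: [0.5667, 0.093, 0.0919]
ee_rot: [[0.129, -0.922, 0.366], [-0.99, -0.142, -0.008], [0.059, -0.361, -0.931]]
wrist_force: [0.0, 0.0, -0.3]
gripper_width: 0.005
gripper_force: 0.0
```

```bash
python3 st.py
```

```text
rot90 [-1.6   0.23 -0.06]
t 21.275 tcp in insert [-44.8  59.2  29.9] F [-0.1  0.  -0.3] M [ 0.21  0.7  -0.02] rot [-1.44 -1.08 89.93] 0.4704162220568874
```

```bash
python3 -c "
from h import *
s=sense();print(s['joints'].round(1),s['joint_velocities'].round(1))"
```

```text
[ 21.3  16.1 -49.6  61.4  -9.2 -72.9] [ 0.   0.  -0.2  0.1 -0.  -0.1]
```

```bash
cat > pl.py <<'E'
from goal import *
def press_R(rel,tilt0=True):
    "closed/open-finger pose, fingers along insert x; rel deg = how much more upright than the face normal"
    R=goal(0,0,0)[1];return R@Ro.from_rotvec([0,0,np.pi/2]).as_matrix()@Ro.from_rotvec([-np.radians(rel),0,0]).as_matrix()
def nrm(R): return (R.T@Rins(V[2])@np.array([[1,0,0],[0,1,0],[0,0,1.]])).round(3)  # columns: insert axes in tool coords
E
python3 - <<'E'
from pl import *
R=press_R(14);print(nrm(R));rows(goal(-70,58,32)[0],R,maxr=5,maxl=10)
E
```

```text
[[ 0.    -1.    -0.   ]
 [-0.97  -0.     0.242]
 [-0.242 -0.    -0.97 ]]
n 3 rv/row [-0.0721, -0.0014, 0.0002]
linear [[0.4, 8.4, -0.5], [0.4, 8.4, 0.1], [0.4, 8.4, 0.7]]
```

Call:
{"op": "step_arm", "data": {
  "linear": [
    [0.4,8.4,-0.5],
    [0.4,8.4,0.1],
    [0.4,8.4,0.7],
    [0,0,0],
    [0,-1.9,7.8],
    [0,-1,3.9],
    [0,0,0]
  ],
  "delta_rot": [
    [-0.072,0,0],
    [-0.072,0,0],
    [-0.072,0,0],
    [0,0,0],
    [0,0,0],
    [0,0,0],
    [0,0,0]
  ],
  "grip": [0,0,0,0,0,0,0]
}}

```text
time_s: 22.15
tcp_pos: [0.5652, 0.0776, 0.0798]
ee_rot: [[0.117, -0.966, 0.229], [-0.99, -0.132, -0.053], [0.082, -0.22, -0.972]]
wrist_force: [0.7, 0.5, 0.7]
gripper_width: 0.008
gripper_force: 0.0
```

```bash
cat >> st.py <<'E'
print('J5',s['joints'][4].round(1),s['joints'][5].round(1))
E
python3 st.py
```

```text
rot90 [-10.07   1.7    0.24]
t 22.15 tcp in insert [-52.9  44.8  19.3] F [1.  0.4 0.3] M [ 0.23  0.43 -0.11] rot [-9.25 -6.58 89.98] 0.7107247725269431
J5 -26.1 -38.6
```

```bash
python3 - <<'E'
from pl import *
rows(goal(-69,58,20)[0],press_R(14),maxr=5,maxl=6)
E
```

```text
n 4 rv/row [-0.0171, -0.0072, -0.0019]
linear [[-3.3, 4.0, 0.4], [-3.3, 4.0, 0.5], [-3.3, 4.0, 0.6], [-3.3, 4.0, 0.7]]
```

Call:
{"op": "step_arm", "data": {
  "linear": [
    [-3.3,4,0.4],
    [-3.3,4,0.5],
    [-3.3,4,0.6],
    [-3.3,4,0.7],
    [0,0,0],
    [0,-0.5,1.9],
    [0,-0.5,1.9]
  ],
  "delta_rot": [
    [-0.017,-0.007,-0.002],
    [-0.017,-0.007,-0.002],
    [-0.017,-0.007,-0.002],
    [-0.017,-0.007,-0.002],
    [0,0,0],
    [0,0,0],
    [0,0,0]
  ],
  "grip": [0,0,0,0,0,0,0]
}}

```text
time_s: 23.02
tcp_pos: [0.5507, 0.0891, 0.0707]
ee_rot: [[0.13, -0.978, 0.161], [-0.99, -0.137, -0.034], [0.055, -0.155, -0.986]]
wrist_force: [0.2, 0.4, 1.1]
gripper_width: 0.001
gripper_force: 0.0
```

```bash
python3 st.py
```

```text
rot90 [-13.88  -0.    -0.03]
t 23.025 tcp in insert [-68.1  58.6  16.6] F [0.7 0.3 0.9] M [ 0.2   0.28 -0.08] rot [-10.9  -10.9   89.49] 0.0738409138160179
J5 -30.8 -31.3
```

Call:
{"op": "step_arm", "data": {
  "linear": [
    [0,-0.4,1.5],
    [0,-0.4,1.5],
    [0,-0.2,1],
    [0,0,0]
  ],
  "delta_rot": [
    [0,0,0],
    [0,0,0],
    [0,0,0],
    [0,0,0]
  ],
  "grip": [0,0,0,0]
}}

```text
time_s: 23.52
tcp_pos: [0.5524, 0.0892, 0.067]
ee_rot: [[0.13, -0.978, 0.161], [-0.99, -0.137, -0.034], [0.055, -0.155, -0.986]]
wrist_force: [-0.3, -0.2, -1.1]
gripper_width: 0.004
gripper_force: 0.0
```

```bash
python3 st.py
```

```text
rot90 [-1.388e+01 -1.000e-02 -2.000e-02]
t 23.525 tcp in insert [-68.   58.7  12.5] F [-0.7 -0.1 -0.9] M [ 0.17  0.29 -0.09] rot [-10.89 -10.9   89.5 ] 0.3723492072669153
J5 -30.4 -31.4
```

Call:
{"op": "step_arm", "data": {
  "linear": [
    [0,-0.3,1],
    [0,-0.3,1],
    [0,-0.3,1],
    [0,-0.3,1],
    [0,0,0]
  ],
  "delta_rot": [
    [0,0,0],
    [0,0,0],
    [0,0,0],
    [0,0,0],
    [0,0,0]
  ],
  "grip": [0,0,0,0,0]
}}

```text
time_s: 24.15
tcp_pos: [0.5533, 0.0892, 0.0654]
ee_rot: [[0.13, -0.978, 0.161], [-0.99, -0.138, -0.034], [0.056, -0.155, -0.986]]
wrist_force: [-11.0, 2.2, 17.5]
gripper_width: 0.002
gripper_force: 10.0
```

```bash
python3 st.py
```

```text
rot90 [-13.88   0.03  -0.05]
t 24.15 tcp in insert [-67.7  58.6  10.6] F [-3.   2.7 20.4] M [ 0.9   2.63 -0.21] rot [-10.92 -10.88  89.47] 0.16899221258944117
J5 -30.2 -31.5
```

Call:
{"op": "step_arm", "data": {
  "linear": [
    [0,2.4,-9.7],
    [0,-22.5,-5.6],
    [0,-22.5,-5.6],
    [0,-22.5,-5.6],
    [0,-22.5,-5.6],
    [0,-22.5,-5.6],
    [0,0,0],
    [0,0,0]
  ],
  "delta_rot": [
    [0,0,0],
    [0,0,0],
    [0,0,0],
    [0,0,0],
    [0,0,0],
    [0,0,0],
    [0,0,0],
    [0,0,0]
  ],
  "grip": [0,0,0,0,0,0,0,0]
}}

```text
time_s: 25.15
tcp_pos: [0.6547, 0.1053, 0.1167]
ee_rot: [[0.13, -0.979, 0.159], [-0.99, -0.137, -0.034], [0.055, -0.153, -0.987]]
wrist_force: [-0.2, 0.1, -0.2]
gripper_width: 0.008
gripper_force: 0.0
```

```bash
python3 st.py
```

```text
rot90 [-1.399e+01  0.000e+00 -1.000e-02]
t 25.15 tcp in insert [46.8 58.6 18.3] F [-0.2  0.1 -0.1] M [ 0.17  0.33 -0.11] rot [-10.98 -10.98  89.51] 0.6779677868619006
J5 -44.1 -23.5
```

Call:
{"op": "step_arm", "data": {
  "linear": [
    [0,-0.7,2.9],
    [0,-0.5,1.9],
    [0,0.2,1.6],
    [0,0.2,1.6],
    [0,0,0]
  ],
  "delta_rot": [
    [0,0,0],
    [0,0,0],
    [0,0,0],
    [0,0,0],
    [0,0,0]
  ],
  "grip": [0,0,0,0,0]
}}

```text
time_s: 25.78
tcp_pos: [0.6579, 0.1056, 0.1107]
ee_rot: [[0.13, -0.978, 0.161], [-0.99, -0.138, -0.034], [0.055, -0.155, -0.986]]
wrist_force: [-2.3, -0.4, 3.7]
gripper_width: 0.005
gripper_force: 2.5
```

```bash
python3 st.py
```

```text
rot90 [-13.85  -0.    -0.04]
t 25.775 tcp in insert [47.4 58.8 11.5] F [-0.7 -0.3  4.3] M [ 0.26  0.7  -0.06] rot [-10.87 -10.87  89.48] 0.44742261217116397
J5 -43.3 -23.6
```

Call:
{"op": "step_arm", "data": {
  "linear": [
    [0,0.2,1.3],
    [0,0.2,1.3],
    [0,0,0]
  ],
  "delta_rot": [
    [0,0,0],
    [0,0,0],
    [0,0,0]
  ],
  "grip": [0,0,0]
}}

```text
time_s: 26.15
tcp_pos: [0.658, 0.1055, 0.1104]
ee_rot: [[0.131, -0.978, 0.163], [-0.99, -0.138, -0.034], [0.055, -0.157, -0.986]]
wrist_force: [-9.5, 2.0, 13.8]
gripper_width: 0.006
gripper_force: 8.0
```

```bash
python3 st.py
```

```text
rot90 [-1.376e+01  1.000e-02 -7.000e-02]
t 26.15 tcp in insert [47.4 58.7 11.2] F [-3.   2.5 16.4] M [ 0.49  1.86 -0.11] rot [-10.8  -10.79  89.46] 0.5268697713609675
J5 -43.1 -23.6
```

Call:
{"op": "step_arm", "data": {
  "linear": [
    [0,1.5,-9],
    [24,0,0],
    [24,0,0],
    [0,-2,8],
    [0,-0.9,3.5],
    [0,-0.4,1.5],
    [0,-0.4,1.5],
    [0,-0.2,1],
    [0,0,0]
  ],
  "delta_rot": [
    [0,0,0],
    [0,0,0],
    [0,0,0],
    [0,0,0],
    [0,0,0],
    [0,0,0],
    [0,0,0],
    [0,0,0],
    [0,0,0]
  ],
  "grip": [0,0,0,0,0,0,0,0,0]
}}

```text
time_s: 27.28
tcp_pos: [0.6666, 0.0585, 0.1049]
ee_rot: [[0.131, -0.978, 0.16], [-0.99, -0.138, -0.034], [0.055, -0.154, -0.987]]
wrist_force: [-5.3, 1.2, 7.4]
gripper_width: 0.002
gripper_force: 4.1
```

```bash
python3 st.py
```

```text
rot90 [-1.394e+01 -1.000e-02 -7.000e-02]
t 27.275 tcp in insert [46.5 11.3  2.7] F [-1.8  1.5  8.9] M [ 0.66  1.59 -0.14] rot [-10.94 -10.95  89.44] 0.1989156129670559
J5 -42.6 -18.6
```

Call:
{"op": "step_arm", "data": {
  "linear": [
    [0,3.2,-13],
    [-24,0,0],
    [-23.5,0,0],
    [0,-0.3,2],
    [0,0.2,2],
    [0,0.3,2],
    [0,0.3,2],
    [0,0.3,2],
    [0,0,0],
    [0,0,0]
  ],
  "delta_rot": [
    [0,0,0],
    [0,0,0],
    [0,0,0],
    [0,0,0],
    [0,0,0],
    [0,0,0],
    [0,0,0],
    [0,0,0],
    [0,0,0],
    [0,0,0]
  ],
  "grip": [0,0,0,0,0,0,0,0,0,0]
}}

```text
time_s: 28.52
tcp_pos: [0.6576, 0.1051, 0.1099]
ee_rot: [[0.131, -0.977, 0.166], [-0.99, -0.138, -0.032], [0.055, -0.16, -0.986]]
wrist_force: [-16.4, 4.7, 24.6]
gripper_width: 0.007
gripper_force: 14.3
```

```bash
python3 st.py
```

```text
rot90 [-13.57  -0.05  -0.06]
t 28.525 tcp in insert [46.7 58.4 10.9] F [-4.8  5.4 29. ] M [ 1.71  3.22 -0.33] rot [-10.62 -10.69  89.48] 0.5812522723875645
J5 -42.7 -23.7
```

The frame helper had an Euler-order bug: lowercase 'zy' is extrinsic, which rolled the frame. Working the contact points by hand, nose and handles both stand about 5.5–6 mm proud of the face, so the pincers are home at both ends. I'll fix the frame and refit.

```bash
sed -i "s/from_euler('zy'/from_euler('ZY'/" fit.py; python3 - <<'E'
from fit3 import *
d=np.load('w1.npz');k=d['k'];c=dict(img=d['img'],cw=d['cw'],fx=k[0],fy=k[1],cx=k[2],cy=k[3])
g=lambda p:p[:,0]>-1
v=fit3(c,[627,40.5,7.5],g);fit3(c,[627,40.5,7.5],g,polys=model()[:1]);fit3(c,[627,40.5,7.5],g,polys=model()[1:])
t=cam('top');fit3(t,[627,40.5,7.5],g);s=cam('side');fit3(s,[627,40.5,7.5],g)
v=np.array(v);R=Rins(np.radians(v[2]));o=np.array([v[0]/1e3,v[1]/1e3,.085])
for n,p in(('nose',(.6576,.1051,.1099)),('nose16N',(.658,.1055,.1104)),('handle',(.5533,.0892,.0654)),('face',(.6666,.0585,.1049)),('face2',(.6301,.0475,.0878)),('gripped',(.6163,.0972,.0870))): print(n,(R.T@(np.array(p)-o)*1e3).round(1))
E
```

```text
fit3 1155 0.72 [626.5   38.5    8.75]
fit3 560 0.52 [626.5   38.5    8.75]
fit3 595 0.9 [626.5   38.5    8.75]
fit3 1155 1.58 [626.5  39.    8.5]
fit3 1155 1.67 [623.   44.5  10. ]
nose [47.3 61.1  7. ]
nose16N [48.  61.4  7.2]
handle [-67.2  61.2   7.2]
face [47.1 13.7  1.6]
face2 [5.6 8.3 0.7]
gripped [-0.3 59.6  2.3]
```

```bash
sed -i 's/^V=.*/V=[.6265,.0385,np.radians(8.75)]/' goal.py; python3 - <<'E'
from pl import *
s=sense();R0=s['ee_rot'];P0=s['tcp_pos']+Rins(V[2])[:,2]*.03
print('lift',(R0.T@(P0-s['tcp_pos'])*1e3).round(1))
R=press_R(0);P=goal(3,58,35)[0];rows(P,R,P0,R0,maxr=3,maxl=15)
E
```

```text
lift [  1.8   7.2 -29.1]
n 5 rv/row [0.0482, -0.0117, -0.0011]
linear [[0.6, 8.5, 2.5], [0.6, 8.6, 2.1], [0.6, 8.7, 1.7], [0.6, 8.8, 1.3], [0.6, 8.8, 0.8]]
```

Call:
{"op": "step_arm", "data": {
  "linear": [
    [1.8,7.2,-29.1],
    [0.6,8.5,2.5],
    [0.6,8.6,2.1],
    [0.6,8.7,1.7],
    [0.6,8.8,1.3],
    [0.6,8.8,0.8],
    [0,0,0],
    [0,0,0],
    [0,0,0]
  ],
  "delta_rot": [
    [0,0,0],
    [0.048,-0.012,-0.001],
    [0.048,-0.012,-0.001],
    [0.048,-0.012,-0.001],
    [0.048,-0.012,-0.001],
    [0.048,-0.012,-0.001],
    [0,0,0],
    [0,0,0],
    [0,0,0]
  ],
  "grip": [0,87,87,87,87,87,87,87,87]
}}

```text
time_s: 29.75
tcp_pos: [0.6079, 0.0942, 0.1132]
ee_rot: [[0.151, -0.912, 0.382], [-0.989, -0.139, 0.06], [-0.002, -0.387, -0.922]]
wrist_force: [-0.6, 0.6, 0.3]
gripper_width: 0.831
gripper_force: 0.0
```

```bash
python3 st.py; python3 - <<'E'
from pl import *
rows(goal(3,58,12)[0],press_R(0),maxl=12)
E
```

```text
rot90 [-0.25 -0.07  0.1 ]
t 29.75 tcp in insert [ 1.9 57.9 29.8] F [-0.4  0.7  0.5] M [ 0.12  0.72 -0.07] rot [-0.15 -0.25 90.1 ] 72.3319053610684
J5 -15.3 -40.1
n 2 rv/row [0.0022, 0.0006, -0.0008]
linear [[-0.0, -0.6, 8.9], [-0.0, -0.6, 8.9]]
```

Call:
{"op": "step_arm", "data": {
  "linear": [
    [0,-0.6,8.9],
    [0,-0.6,8.9],
    [0,0,2],
    [0,0,2],
    [0,0.5,1.5],
    [0,0.5,1.5],
    [0,0.5,1.5],
    [0,0,0],
    [0,0,0]
  ],
  "delta_rot": [
    [0.002,0,0],
    [0.002,0,0],
    [0,0,0],
    [0,0,0],
    [0,0,0],
    [0,0,0],
    [0,0,0],
    [0,0,0],
    [0,0,0]
  ],
  "grip": [87,87,87,87,87,87,87,87,87]
}}

```text
time_s: 30.88
tcp_pos: [0.6164, 0.0954, 0.0908]
ee_rot: [[0.152, -0.91, 0.386], [-0.988, -0.139, 0.061], [-0.002, -0.391, -0.92]]
wrist_force: [-9.8, 0.1, 13.4]
gripper_width: 1.003
gripper_force: 7.9
```

```bash
python3 st.py
```

```text
rot90 [ 0.02 -0.08  0.07]
t 30.875 tcp in insert [ 1.1 57.7  5.9] F [-3.7  1.6 16.1] M [ 0.63  1.98 -0.05] rot [ 7.000e-02 -5.000e-02  9.007e+01] 87.2723394496633
J5 -9.3 -50.5
```

```bash
python3 - <<'E'
from pl import *
s=sense();R0=s['ee_rot'];P0=s['tcp_pos']-R0[:,2]*.13;print(P0)
rows([.435,.345,.22],down(-23),P0,R0,maxr=9)
E
```

```text
[0.56620452 0.08744342 0.21045726]
n 7 rv/row [-0.0525, -0.029, -0.1433]
linear [[-39.2, 11.4, -6.3], [-40.6, 6.0, -4.6], [-41.2, 0.3, -3.3], [-40.9, -5.4, -2.2], [-39.8, -11.1, -1.5], [-37.8, -16.6, -1.1], [-35.1, -21.8, -1.1]]
```

Call:
{"op": "step_arm", "data": {
  "linear": [
    [0,0,-30],
    [0,0,-50],
    [0,0,-50],
    [-39.2,11.4,-6.3],
    [-40.6,6,-4.6],
    [-41.2,0.3,-3.3],
    [-40.9,-5.4,-2.2],
    [-39.8,-11.1,-1.5],
    [-37.8,-16.6,-1.1],
    [-35.1,-21.8,-1.1]
  ],
  "delta_rot": [
    [0,0,0],
    [0,0,0],
    [0,0,0],
    [-0.0525,-0.029,-0.1433],
    [-0.0525,-0.029,-0.1433],
    [-0.0525,-0.029,-0.1433],
    [-0.0525,-0.029,-0.1433],
    [-0.0525,-0.029,-0.1433],
    [-0.0525,-0.029,-0.1433],
    [-0.0525,-0.029,-0.1433]
  ],
  "grip": [87,87,87,87,87,87,87,87,87,87]
}}

```text
time_s: 32.12
tcp_pos: [0.4346, 0.3458, 0.2184]
ee_rot: [[0.922, -0.387, -0.005], [-0.387, -0.922, -0.001], [-0.004, 0.003, -1.0]]
wrist_force: [0.5, -0.4, 0.4]
gripper_width: 0.999
gripper_force: 0.0
```

Call:
{"op": "step_arm", "data": {
  "linear": [
    [0,0,0],
    [0,0,0]
  ],
  "delta_rot": [
    [0,0,0],
    [0,0,0]
  ],
  "grip": [87,87]
}}

```text
time_s: 32.38
tcp_pos: [0.435, 0.3444, 0.2177]
ee_rot: [[0.92, -0.392, -0.004], [-0.392, -0.92, -0.001], [-0.003, 0.003, -1.0]]
wrist_force: [0.3, -0.2, 0.2]
gripper_width: 0.999
gripper_force: 0.0
```

```bash
python3 - <<'E'
from loc import *
s=sense();print(s['tcp_pos'],s['time_s'],s['joints'].round(0))
c=loc('wrist','gauge_center',0,0)
v,im=fitobj(c,GW,[492,328,-23],(8,8,4))
v2,_=fitobj(c,GW,v,(2,2,1),lo=50,hi=130)
a=np.radians(v[2]);P=np.array([v[0]+6*np.cos(a),v[1]+6*np.sin(a),12.5])/1e3
print(P);rows([P[0],P[1],.075],down(v[2]))
E
```

```text
[0.43504002 0.34436474 0.2176909 ] 32.375 [ 55.  16. -10.  -0. -65.  12.]
gauge_center 0.87 [305.3, 103.4] ((0.4865761995315552, 0.3240036368370056), (0.06163311377167702, 0.15917076170444489), 76.82830810546875) bbox [264  32] [343 228]
fitobj (np.float32(2.2997458), [np.float64(485.0), np.float64(329.0), np.float64(-19.0)])
fitobj (np.float32(2.232759), [np.float64(485.0), np.float64(327.0), np.float64(-18.0)])
[0.49067311 0.32704659 0.0125    ]
n 3 rv/row [0.0008, 0.001, -0.0239]
linear [[19.3, -2.2, 47.6], [19.3, -1.7, 47.6], [19.3, -1.2, 47.6]]
```

```bash
python3 - <<'E'
from loc import *
c=cam('wrist')
v,im=fitobj(c,GW,[487,324,-13.5],(6,6,4));v2,_=fitobj(c,GW,v,(2,2,1),lo=60,hi=150)
a=np.radians(v[2]);P=np.array([v[0]+6*np.cos(a),v[1]+6*np.sin(a),12.5])/1e3
print(P);rows([P[0],P[1],.075],down(v[2]))
E
```

```text
fitobj (np.float32(0.5351988), [np.float64(486.0), np.float64(324.0), np.float64(-12.0)])
fitobj (np.float32(0.5423859), [np.float64(486.0), np.float64(324.0), np.float64(-12.0)])
[0.49186889 0.32275253 0.0125    ]
n 3 rv/row [0.0006, 0.0011, -0.0647]
linear [[20.2, -1.1, 47.6], [20.2, 0.3, 47.7], [20.1, 1.6, 47.7]]
```

Call:
{"op": "step_arm", "data": {
  "linear": [
    [20.2,-1.1,47.6],
    [20.2,0.3,47.7],
    [20.1,1.6,47.7],
    [0,0,32],
    [0,0,30.5],
    [0,0,0],
    [0,0,0]
  ],
  "delta_rot": [
    [0,0.001,-0.0647],
    [0,0.001,-0.0647],
    [0,0.001,-0.0647],
    [0,0,0],
    [0,0,0],
    [0,0,0],
    [0,0,0]
  ],
  "grip": [87,87,87,87,87,60,50]
}}

```text
time_s: 33.4
tcp_pos: [0.4926, 0.3241, 0.0137]
ee_rot: [[0.978, -0.206, 0.001], [-0.206, -0.978, -0.0], [0.001, -0.0, -1.0]]
wrist_force: [-0.5, -0.3, 0.1]
gripper_width: 0.848
gripper_force: 0.0
```

Call:
{"op": "step_arm", "data": {
  "linear": [
    [0,0,0],
    [0,0,0],
    [0,0,0],
    [0,0,0],
    [0,0,0]
  ],
  "delta_rot": [
    [0,0,0],
    [0,0,0],
    [0,0,0],
    [0,0,0],
    [0,0,0]
  ],
  "grip": [16,16,16,16,16]
}}

```text
time_s: 34.02
tcp_pos: [0.4917, 0.3239, 0.0124]
ee_rot: [[0.979, -0.206, -0.001], [-0.206, -0.979, -0.002], [-0.001, 0.002, -1.0]]
wrist_force: [0.6, 0.2, -0.5]
gripper_width: 0.286
gripper_force: 0.0
```

```bash
python3 - <<'E'
from pl import *
s=sense();R0=s['ee_rot'];d=np.array([.486,.324,.011])-s['tcp_pos'];print(s['tcp_pos'],'centre in tool mm',(R0.T@d*1e3).round(1),s['gripper_width']*87)
P0=s['tcp_pos']+[0,0,.21];off=R0.T@d*1e3
P,R=goal(-off[0],-58,70);rows(P,R,P0,R0,maxr=8,maxl=50)
E
```

```text
[0.49165886 0.32385691 0.01237812] centre in tool mm [-5.6  1.   1.4] 24.849061734125478
n 8 rv/row [0.0092, 0.0497, -0.0444]
linear [[23.8, 39.2, 8.9], [21.6, 40.3, 9.7], [19.3, 41.3, 10.3], [16.9, 42.2, 10.8], [14.5, 43.0, 11.2], [12.0, 43.7, 11.5], [9.4, 44.2, 11.6], [6.9, 44.7, 11.6]]
```

Not closed yet (force 0), so I'll allow a bit more time and then lift.

Call:
{"op": "step_arm", "data": {
  "linear": [
    [0,0,0],
    [0,0,0],
    [0,0,0],
    [0,0,-30],
    [0,0,-60],
    [0,0,-60],
    [0,0,-60]
  ],
  "delta_rot": [
    [0,0,0],
    [0,0,0],
    [0,0,0],
    [0,0,0],
    [0,0,0],
    [0,0,0],
    [0,0,0]
  ],
  "grip": [16,16,16,16,16,16,16]
}}

```text
time_s: 34.9
tcp_pos: [0.4912, 0.3237, 0.2236]
ee_rot: [[0.978, -0.206, -0.002], [-0.206, -0.978, -0.002], [-0.002, 0.003, -1.0]]
wrist_force: [0.8, 0.1, -2.0]
gripper_width: 0.248
gripper_force: 30.0
```

Call:
{"op": "step_arm", "data": {
  "linear": [
    [23.8,39.2,8.9],
    [21.6,40.3,9.7],
    [19.3,41.3,10.3],
    [16.9,42.2,10.8],
    [14.5,43,11.2],
    [12,43.7,11.5],
    [9.4,44.2,11.6],
    [6.9,44.7,11.6],
    [0,0,0],
    [0,0,0]
  ],
  "delta_rot": [
    [0.009,0.05,-0.044],
    [0.009,0.05,-0.044],
    [0.009,0.05,-0.044],
    [0.009,0.05,-0.044],
    [0.009,0.05,-0.044],
    [0.009,0.05,-0.044],
    [0.009,0.05,-0.044],
    [0.009,0.05,-0.044],
    [0,0,0],
    [0,0,0]
  ],
  "grip": [16,16,16,16,16,16,16,16,16,16]
}}

```text
time_s: 36.15
tcp_pos: [0.6128, -0.0225, 0.1514]
ee_rot: [[0.91, 0.148, 0.387], [0.137, -0.989, 0.056], [0.391, 0.002, -0.92]]
wrist_force: [-0.8, 0.7, -1.7]
gripper_width: 0.25
gripper_force: 30.0
```

```bash
python3 st.py; python3 - <<'E'
from pl import *
rows(goal(5.6,-58,22)[0],goal(0,0,0)[1],maxl=16)
# residual check of gauge top outline in the tool frame
c=cam('wrist');s=sense();g=cv2.cvtColor(c['img'],cv2.COLOR_RGB2GRAY);dt=cv2.distanceTransform(255-cv2.Canny(g,30,80),cv2.DIST_L2,5)
S=samp(outl(GW,0)+0.,1);S=S[S[:,0]>18]
def pts(dx,dy,z=-.0098): 
    W=s['tcp_pos']+(np.array(s['ee_rot'])@np.c_[(S[:,0]+dx)/1e3,(S[:,1]+dy)/1e3,np.full(len(S),z)].T).T
    q=np.linalg.inv(c['cw'])@np.c_[W,np.ones(len(W))].T;return np.c_[c['cx']+c['fx']*q[0]/-q[2],c['cy']-c['fy']*q[1]/-q[2]]
print(sorted([(float(np.minimum(dt[tuple(pts(dx,dy).round().astype(int).T[::-1])],4).mean().round(2)),dx,dy) for dx in np.arange(-12,3,.5) for dy in np.arange(-3,3.1,.5)])[:4])
E
```

```text
rot90 [ -0.12   0.16 -89.81]
t 36.15 tcp in insert [  4.9 -58.2  70.1] F [-1.3  0.9 -1.3] M [ 0.02  0.96 -0.02] rot [-0.18  0.02  0.19] 21.731764700574864
J5 -24.9 80.0
n 4 rv/row [0.0008, -0.0001, -0.0008]
linear [[0.2, -0.1, 12.0], [0.2, -0.1, 12.0], [0.2, -0.1, 12.0], [0.2, -0.1, 12.0]]
[(1.350000023841858, np.float64(-4.5), np.float64(1.5)), (1.3600000143051147, np.float64(-4.5), np.float64(2.0)), (1.440000057220459, np.float64(-4.5), np.float64(1.0)), (1.4500000476837158, np.float64(-4.0), np.float64(2.0))]
```

```bash
sed -i 's/^V=.*/V=[.6270,.0400,np.radians(8.75)]/' goal.py; python3 - <<'E'
from pl import *
rows(goal(5.2,-58,18)[0],goal(0,0,0)[1],maxl=14)
E
```

```text
n 4 rv/row [0.0007, -0.0003, -0.0005]
linear [[0.1, -0.3, 13.1], [0.1, -0.3, 13.1], [0.1, -0.3, 13.1], [0.1, -0.2, 13.1]]
```

Call:
{"op": "step_arm", "data": {
  "linear": [
    [0.1,-0.3,13.1],
    [0.1,-0.3,13.1],
    [0.1,-0.3,13.1],
    [0.1,-0.2,13.1],
    [0,0,0],
    [0,0,0]
  ],
  "delta_rot": [
    [0,0,0],
    [0,0,0],
    [0,0,0],
    [0,0,0],
    [0,0,0],
    [0,0,0]
  ],
  "grip": [16,16,16,16,16,16]
}}

```text
time_s: 36.95
tcp_pos: [0.6339, -0.0181, 0.1039]
ee_rot: [[0.909, 0.149, 0.388], [0.137, -0.989, 0.057], [0.393, 0.002, -0.92]]
wrist_force: [-0.4, -0.2, -1.4]
gripper_width: 0.245
gripper_force: 30.0
```

```bash
python3 st.py; cat > rel.py <<'E'
from pl import *
c=cam('wrist');save(c,'w5.png');s=sense();g=cv2.cvtColor(c['img'],cv2.COLOR_RGB2GRAY);dt=cv2.distanceTransform(255-cv2.Canny(g,20,60),cv2.DIST_L2,5)
iv=np.linalg.inv(c['cw'])
def sc(W):
    q=iv@np.c_[W,np.ones(len(W))].T;p=np.c_[c['cx']+c['fx']*q[0]/-q[2],c['cy']-c['fy']*q[1]/-q[2]].astype(np.float32)
    return np.minimum(cv2.remap(dt,p[:,0][None],p[:,1][None],cv2.INTER_LINEAR)[0],4).mean()
S=samp(outl(GW,0)+0.,1);S=S[S[:,0]>18]
f=lambda dx,dy: s['tcp_pos']+(np.array(s['ee_rot'])@np.c_[(S[:,0]+dx)/1e3,(S[:,1]+dy)/1e3,np.full(len(S),-.0098)].T).T
print('tool (tool-frame offs x,y)',sorted([(round(float(sc(f(dx,dy))),2),float(dx),float(dy)) for dx in np.arange(-8,-1,.5) for dy in np.arange(-3,3.1,.5)])[:4])
M=samp(outl(GW,3.75)+[0,-58.],1);M=M[M[:,0]>52]
T=Rins(V[2]);o=np.array([V[0],V[1],.085])
h=lambda dx,dy:o+(T@np.c_[(M[:,0]+dx)/1e3,(M[:,1]+dy)/1e3,np.zeros(len(M))].T).T
print('mouth (insert-frame offs x,y)',sorted([(round(float(sc(h(dx,dy))),2),float(dx),float(dy)) for dx in np.arange(-4,4.1,.5) for dy in np.arange(-4,4.1,.5)])[:4])
E
python3 rel.py
```

```text
rot90 [-4.000e-02  2.100e-01 -8.985e+01]
t 36.95 tcp in insert [  5.5 -58.5  18.2] F [-0.9 -0.1 -1.2] M [-0.02  1.    0.02] rot [-0.16  0.11  0.15] 21.337947265449458
J5 -18.4 78.4
tool (tool-frame offs x,y) [(1.18, -3.0, 0.5), (1.18, -3.0, 1.5), (1.21, -3.5, 0.5), (1.21, -3.5, 1.5)]
mouth (insert-frame offs x,y) [(0.73, -1.5, -1.5), (0.78, -2.0, -1.5), (0.79, -2.5, -1.5), (0.91, -1.5, -1.0)]
```

Call:
{"op": "step_arm", "data": {
  "linear": [
    [-1.2,0,2],
    [0,0,3],
    [0,0,2],
    [0,0,2],
    [0,0,0]
  ],
  "delta_rot": [
    [0,0,0],
    [0,0,0],
    [0,0,0],
    [0,0,0],
    [0,0,0]
  ],
  "grip": [16,16,16,16,16]
}}

```text
time_s: 37.62
tcp_pos: [0.6361, -0.0178, 0.0948]
ee_rot: [[0.91, 0.149, 0.388], [0.137, -0.989, 0.057], [0.392, 0.002, -0.92]]
wrist_force: [-0.8, -0.1, -1.9]
gripper_width: 0.249
gripper_force: 30.0
```

```bash
python3 st.py
```

```text
rot90 [-7.000e-02  1.900e-01 -8.985e+01]
t 37.625 tcp in insert [  4.  -58.5   9. ] F [-1.5  0.1 -1.4] M [0.02 1.06 0.02] rot [-0.16  0.08  0.15] 21.684244805851012
J5 -17.2 78.0
```

Call:
{"op": "step_arm", "data": {
  "linear": [
    [0,0,1.5],
    [0,0,1.5],
    [0,0,1],
    [0,0,1],
    [0,0,0]
  ],
  "delta_rot": [
    [0,0,0],
    [0,0,0],
    [0,0,0],
    [0,0,0],
    [0,0,0]
  ],
  "grip": [16,16,16,16,16]
}}

```text
time_s: 38.25
tcp_pos: [0.6381, -0.0175, 0.0907]
ee_rot: [[0.909, 0.149, 0.388], [0.138, -0.989, 0.057], [0.393, 0.002, -0.92]]
wrist_force: [-1.4, -0.5, 1.3]
gripper_width: 0.247
gripper_force: 30.0
```

```bash
python3 st.py
```

```text
rot90 [-4.000e-02  2.200e-01 -8.987e+01]
t 38.25 tcp in insert [  4.3 -58.5   4.4] F [-0.8 -0.3  1.8] M [-0.18  1.12  0.17] rot [-0.17  0.12  0.13] 21.481132278647234
J5 -16.6 77.8
```

Call:
{"op": "step_arm", "data": {
  "linear": [
    [0,0,1.5],
    [0,0,0],
    [0,0,-1],
    [0,0,0],
    [0,0,-10],
    [0,0,-25],
    [0,0,-25],
    [0,0,0]
  ],
  "delta_rot": [
    [0,0,0],
    [0,0,0],
    [0,0,0],
    [0,0,0],
    [0,0,0],
    [0,0,0],
    [0,0,0],
    [0,0,0]
  ],
  "grip": [16,16,30,40,44,60,87,87]
}}

```text
time_s: 39.25
tcp_pos: [0.6158, -0.0206, 0.1481]
ee_rot: [[0.907, 0.149, 0.393], [0.137, -0.989, 0.058], [0.397, 0.001, -0.918]]
wrist_force: [0.3, 0.2, -0.2]
gripper_width: 0.759
gripper_force: 0.0
```

Call:
{"op": "step_arm", "data": {
  "linear": [
    [0,0,0],
    [0,0,0],
    [0,0,0],
    [0,0,0],
    [0,0,0],
    [0,0,0],
    [0,0,0],
    [0,0,0],
    [0,0,0],
    [0,0,0]
  ],
  "delta_rot": [
    [0,0,0.157],
    [0,0,0.157],
    [0,0,0.157],
    [0,0,0.157],
    [0,0,0.157],
    [0,0,0.157],
    [0,0,0.157],
    [0,0,0.157],
    [0,0,0.157],
    [0,0,0.157]
  ],
  "grip": [87,87,87,87,87,87,87,87,87,87]
}}

```text
time_s: 40.5
tcp_pos: [0.6147, -0.0209, 0.1442]
ee_rot: [[0.144, -0.911, 0.387], [-0.99, -0.133, 0.057], [-0.0, -0.391, -0.92]]
wrist_force: [-1.2, 0.2, 0.3]
gripper_width: 1.0
gripper_force: 0.0
```

```bash
python3 st.py; python3 - <<'E'
from pl import *
rows(goal(4,-58.5,24)[0],press_R(0),maxl=15)
E
```

```text
rot90 [0.02 0.16 0.42]
t 40.5 tcp in insert [  3.4 -58.3  62.9] F [-1.   0.3  0.8] M [ 0.09  0.72 -0.02] rot [-0.11  0.14 90.42] 87.00952881133215
J5 -23.9 -10.7
n 3 rv/row [-0.0001, -0.0009, -0.0024]
linear [[0.0, -0.2, 13.0], [0.0, -0.2, 13.0], [0.1, -0.2, 13.0]]
```

Contact is expected near z≈14. I'll press in steps with some down-slope compensation.

Call:
{"op": "step_arm", "data": {
  "linear": [
    [0,-0.2,13],
    [0,-0.2,13],
    [0,-0.2,13],
    [0,0,7],
    [0,0,2],
    [0,0.2,1.5],
    [0,0.2,1.5],
    [0,0,0]
  ],
  "delta_rot": [
    [0,0,-0.002],
    [0,0,-0.002],
    [0,0,-0.002],
    [0,0,0],
    [0,0,0],
    [0,0,0],
    [0,0,0],
    [0,0,0]
  ],
  "grip": [87,87,87,87,87,87,87,87]
}}

```text
time_s: 41.5
tcp_pos: [0.6351, -0.018, 0.099]
ee_rot: [[0.155, -0.908, 0.389], [-0.988, -0.144, 0.057], [0.004, -0.393, -0.919]]
wrist_force: [-1.6, -0.2, 2.1]
gripper_width: 0.999
gripper_force: 1.2
```

```bash
python3 st.py
```

```text
rot90 [ 0.16  0.16 -0.24]
t 41.5 tcp in insert [  4.7 -58.5  13.2] F [-0.7  0.1  2.6] M [0.12 0.9  0.01] rot [ 0.    0.25 89.76] 86.9375318642684
J5 -17.7 -11.4
```

Call:
{"op": "step_arm", "data": {
  "linear": [
    [0,0.3,1.5],
    [0,0.3,1.5],
    [0,0.3,1.5],
    [0,0.3,1.5],
    [0,0.3,1.5],
    [0,0,0]
  ],
  "delta_rot": [
    [0,0,0],
    [0,0,0],
    [0,0,0],
    [0,0,0],
    [0,0,0],
    [0,0,0]
  ],
  "grip": [87,87,87,87,87,87]
}}

```text
time_s: 42.25
tcp_pos: [0.6376, -0.0176, 0.0926]
ee_rot: [[0.155, -0.907, 0.391], [-0.988, -0.144, 0.057], [0.004, -0.395, -0.918]]
wrist_force: [-2.2, -0.2, 7.0]
gripper_width: 1.002
gripper_force: 3.4
```

```bash
python3 st.py
```

```text
rot90 [ 0.29  0.16 -0.27]
t 42.25 tcp in insert [  4.5 -58.5   6.3] F [0.7 0.1 7.3] M [ 0.    0.78 -0.07] rot [ 0.1   0.36 89.73] 87.18226006873286
J5 -16.5 -11.8
```

Call:
{"op": "step_arm", "data": {
  "linear": [
    [0,0.4,1.5],
    [0,0.4,1.5],
    [0,0.4,1.5],
    [0,0,0],
    [0,0,0]
  ],
  "delta_rot": [
    [-0.003,0,0],
    [-0.002,0,0],
    [0,0,0],
    [0,0,0],
    [0,0,0]
  ],
  "grip": [87,87,87,87,87]
}}

```text
time_s: 42.88
tcp_pos: [0.6378, -0.0176, 0.0922]
ee_rot: [[0.155, -0.908, 0.389], [-0.988, -0.145, 0.057], [0.005, -0.393, -0.919]]
wrist_force: [-18.3, 2.0, 33.1]
gripper_width: 1.001
gripper_force: 18.5
```

```bash
python3 st.py
```

```text
rot90 [ 0.15  0.19 -0.28]
t 42.875 tcp in insert [  4.6 -58.5   5.9] F [-3.4  4.8 37.4] M [ 1.42  2.93 -0.17] rot [-3.000e-02  2.700e-01  8.972e+01] 87.08828820638222
J5 -16.7 -11.8
```

Call:
{"op": "step_arm", "data": {
  "linear": [
    [0,0,-10],
    [0,0,-40],
    [0,0,-50],
    [0,0,-50],
    [0,0,0]
  ],
  "delta_rot": [
    [0,0,0],
    [0,0,0],
    [0,0,0],
    [0,0,0],
    [0,0,0]
  ],
  "grip": [87,87,87,87,87]
}}

```text
time_s: 43.5
tcp_pos: [0.5808, -0.0258, 0.2295]
ee_rot: [[0.155, -0.907, 0.392], [-0.988, -0.144, 0.058], [0.004, -0.396, -0.918]]
wrist_force: [-0.3, 0.1, 0.5]
gripper_width: 0.998
gripper_force: 0.0
```

```bash
python3 st.py; python3 - <<'E'
from pl import *
for n in('top','side'):
    c=cam(n);R=Rins(V[2]);o=np.array([V[0],V[1],.085])
    for l,z in(('pincers_center',.08),('gauge_center',.08),('tape_measure',0),('spool',0)):
        for r in landmark_of(n,l):
            if r['score']>.4:
                p=onplane(c,r['point'],p0=o+R@[0,0,-.005],n=R[:,2]) if 'center' in l else onplane(c,r['point'],0)
                print(n,l,r['score'],r['point'],(R.T@(p-o)*1e3).round(1) if 'center' in l else p.round(4))
E
```

```text
rot90 [ 0.35  0.13 -0.25]
t 43.5 tcp in insert [  5.2 -58.  154.7] F [-0.   0.1  0.5] M [ 0.09  0.74 -0.02] rot [ 0.17  0.37 89.75] 86.83627899981526
J5 -35.3 -8.8
top pincers_center 0.92 [409.8, 308.3] [-227.  -213.3   -5. ]
top pincers_center 0.64 [283.7, 225.0] [-1.5 59.1 -5. ]
top tape_measure 0.71 [437.5, 222.8] [ 0.6631 -0.2653  0.    ]
top spool 0.59 [219.2, 221.2] [0.6399 0.2623 0.    ]
side pincers_center 0.74 [373.7, 217.2] [-222.7 -235.2   -5. ]
side pincers_center 0.61 [284.7, 256.7] [ 7.5 73.7 -5. ]
side pincers_center 0.56 [285.4, 255.0] [ 6.7 67.1 -5. ]
side gauge_center 0.61 [292.9, 225.4] [  2.6 -53.9  -5. ]
side tape_measure 0.83 [304.9, 203.7] [ 0.6695 -0.2481  0.    ]
side tape_measure 0.51 [292.9, 265.0] [0.6298 0.0393 0.    ]
side spool 0.94 [256.1, 329.4] [0.65   0.2609 0.    ]
```

```bash
python3 -c "
from station import finish_job
print(finish_job())"
```

```text
the job is handed in; nothing more can be done
None
```

I put the pincers, then the marking gauge, in their own cutouts and pressed each to a hard stop about 5.9 mm proud of the face (6 mm is home), level end to end. I didn't touch the tape measure or spool, and I handed the job in at about 44 s of the 72 s allowed; no verdict was shown.

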